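Load the drawer dryer with washed ramekins and set its drying time

ROBOT

A 6-joint arm with a two-finger parallel gripper is mounted at the origin on the work surface. World frame = base frame: x ahead of the robot, y to its left, z up, the work surface at z = 0. Lengths are in m, angles in degrees, forces in N, time in s.
With the tool pointing down it reaches from about 0.3 to 0.75 m from the base axis. Payload 8.5 kg.
Tool frame: the origin (TCP) lies midway between the tips of the shut fingers; the grasp point (between the pads) lies behind it (grasp_offset is the z of the grasp point in the tool frame, in m); z points along the fingers, y is the direction in which the jaws open and shut (so a half turn about z gives the same grasp; the last joint's range is limited). The gripper opens to 85 mm and grips with 20 to 120 N. Pads are 22 mm wide; open, the fingers measure 114 mm over their backs; the gripper's body (76 mm by 85 mm) begins 54 mm behind the grasp point. The pads swing forward as they close: fully open they stand 13 mm farther back than shut.
Start: joints at [-82.638, 21.807, 74.336, -0, 83.858, -12.336], TCP at [0.185, -0.518, 0.231] pointing down, gripper open.
Joint ranges: [-178.18, 178.18], [-50.72, 133.34], [12.68, 142.11], [-81.47, 261.47], [9.98, 163.14], [-165.26, 165.26]. Speed limits (degrees/s): [136.94, 136.94, 180, 180, 180, 180].

INTERFACE

Orientations are given as a 3x3 rotation matrix whose columns are the frame's x, y, z axes.
In Python, from rig import * gives the robot as it stands.
- The arm moves only by the shell command python3 -m pendant 'ROWS' [FORCE]. ROWS is JSON, one flat list of numbers, 7 for each row, row after row: the finger opening in mm, from 0 to 85.4, then the shift along the tool's x, y, z in units of 50 mm (1.0 is 50 mm), then the turn, a rotation vector about the tool's x, y, z in units of 8 degrees (1.0 is 8 degrees). In form: [hand, dx, dy, dz, wx, wy, wz, hand, dx, dy, dz, wx, wy, wz, ...]. A call has 1 to 12 rows; each row shifts and turns the commanded pose from where the row before left it, along the tool's axes as they then stand; what a row does not reach is not made up. A row lasts 1/10 s, in which the tool goes at most 50 mm and 8.59 degrees, less where a joint would pass 70% of its speed; a pose out of reach is approached as far as the arm can. A call is refused whole if a number of a shift passes 1 or a number of a turn 1, either way. A call with a gripper value outside its range is refused whole. The fingers move at their own pace and stop on an object; FORCE is the grip in N (left out, the last holds). Time passes only in rows, so rows that do not move let the fingers close. It gives the time, the measured TCP pose, the force and the opening at its end, in the units of the state.
- observe(): the state, without advancing time (a new reading comes with each control period).
- get_image(name): name is "scene" or "top"; returns a dict with "frame" (400x640x3 uint8, red, green, blue), "depth" (400x640 float32, m along the optical axis (not along the pixel's ray), 0 where there is no reading), "K" (3x3 intrinsics, pixels), "rvec" (rotation vector, rad) and "tvec" (3), from world to camera coordinates, as OpenCV has them. Camera axes: x right, y down, z forward; pixel columns grow to the right and rows downward; lengths in m; the calibration is good to about 2 mm. A picture is of the moment at which its call begins.
- close_job(): hands the job in, once; it reports no verdict.
The state is a dict: "time_s": time; "q": joint angles; "qvel": joint speeds; "joint_efforts": joint torques, N m; "position": TCP position; "tool_rot": TCP orientation; "ft_force": force on the tool from outside, world axes, zero at the start; "wrist_torque": the same for the moment, N m; "grip_width": finger opening in m.
Only numpy, scipy, OpenCV 4.12 (cv2) and the standard library are available. Lean on these libraries where they do the work, as an engineer would, in place of code of your own. Each camera call takes 0.05 s, during which the arm holds its last target.

TASK

Pull the dryer's drawer out to its stop, take every white ramekin from the draining mat and stand it mouth down, as it is now, flat on the drawer floor, then push the drawer fully shut without slamming it. Once it is shut, turn the inner drying-time knob clockwise until its pointer stands on the green 40-minute mark, without disturbing the outer temperature ring. Leave everything else on the table where it is.

Things in the scene. Friction and masses are not known exactly. Their poses are not given: they have to be found in the camera images.
- dryer: Hot-air drawer dryer, stainless housing fixed to the table: 280 deep (its x) x 360 wide (y) x 140 high. Origin: centre of its underside, z up. Its front faces its own -x; +y is the left hand of someone standing before it. Flat top with the two concentric controls, otherwise clear. It stands at the robot's left with its front facing roughly -y of the world; place and yaw vary.
- drawer (a joint): Travel of the drawer in m: 0 shut (front panel against the housing), 0.225 at its outer stop; comes out towards the dryer's -x. Stiff slides, 3 to 4 N to move slowly, stays where it is left. No catch.
- drawer_handle (a point): Middle of the drawer's black bar handle: round bar 12 thick, 170 long along the dryer's y, its centre 105 above the table and 40 in front of the front panel (34 clear gap behind the bar). Moves with the drawer, axes as the dryer's. Can be pinched from above; the housing's top is 35 higher.
- drawer_floor (a point): Centre of the drawer's inner floor, on its surface, 30 above the table. Moves with the drawer, axes as the dryer's. Flat slotted floor 210 (x) x 312 (y); side and rear walls 38 above the floor, front panel (at -x) 92 above it. At the outer stop this point is 105 in front of the housing and all the floor is open from above. Room for six ramekins in two rows of three along y.
- time_knob (a joint): Drying-time knob, the INNER of the two concentric controls, rad: 0 to 4.712 (0 to 60 minutes), growing clockwise seen from above. The middle of the wide green mark (40 minutes) is at 3.142. Friction about 0.06 N m, stays where it is left, no clicks.
- time_knob_grip (a point): On the knobs' vertical axis, 187 above the table: the height to grip the inner knob, a black bar 46 long x 15 wide, from 166 to 199 above the table, on a thin shaft. Axes turn with the knob: +x along the bar to its pointer end (white line), z up. At joint value q the pointer stands at yaw 2.356 - q in the dryer's frame.
- temp_ring (a joint): Temperature ring, the OUTER of the two concentric controls, rad, growing clockwise: grey ribbed knob, 72 diameter, from 142 to 160 above the table, under the inner knob. Turns easily (0.035 N m), not coupled to the inner knob. To stay as found.
- temp_ring_mark (a point): Orange index on the rim of the temperature ring's top, 34 from the axis. Turns with the ring.
- drain_mat: Black rubber draining mat fixed on the table, 260 (x) x 370 (y) x 8 thick, origin centre of its underside. The ramekins stand on it.
- ramekin0: White ceramic ramekin standing mouth down, closed flat foot upwards: ribbed round wall 66 diameter, 50 high, about 160 g. Origin: centre of its rim, on what it stands on; z up through its foot. Absent (None) on some starts: 3 to 5 are there.
- ramekin1: White ceramic ramekin standing mouth down, closed flat foot upwards: ribbed round wall 66 diameter, 50 high, about 160 g. Origin: centre of its rim, on what it stands on; z up through its foot. Absent (None) on some starts: 3 to 5 are there.
- ramekin2: White ceramic ramekin standing mouth down, closed flat foot upwards: ribbed round wall 66 diameter, 50 high, about 160 g. Origin: centre of its rim, on what it stands on; z up through its foot. Absent (None) on some starts: 3 to 5 are there.
- ramekin3: White ceramic ramekin standing mouth down, closed flat foot upwards: ribbed round wall 66 diameter, 50 high, about 160 g. Origin: centre of its rim, on what it stands on; z up through its foot. Absent (None) on some starts: 3 to 5 are there.
- ramekin4: White ceramic ramekin standing mouth down, closed flat foot upwards: ribbed round wall 66 diameter, 50 high, about 160 g. Origin: centre of its rim, on what it stands on; z up through its foot. Absent (None) on some starts: 3 to 5 are there.
- palm_brush: Round palm scrubbing brush, blue knob on white bristle block, 64 diameter, 58 high, standing among the ramekins on the mat. Origin: centre of its underside. Not part of the job.
- soap: White soap bottle, 66 diameter, 160 high, at the back. Origin: centre of its underside. Not part of the job.
- rinse_aid: Amber rinse-aid bottle, 70 diameter, 190 high, at the back. Origin: centre of its underside. Not part of the job.
- cleaner: Yellow and green can, 60 diameter, 200 high, at the back. Origin: centre of its underside. Not part of the job.
- jug: Steel jug, 100 diameter, 120 high, at the right. Origin: centre of its underside. Not part of the job.
There are look-alikes about, which are no part of the job. Leave any orange or red look-alike of the ramekin3 alone.

How it is judged:
By the outcome, as a careful person would: the job done as asked, in the order asked, and still so for the second after the job is handed in, with the robot touching nothing.
Of ramekin0, ramekin1, ramekin2, ramekin3, ramekin4 only 3 to 5 are there at a start; the rules pass over those that are not, and their reading is None.
At some moment in a run one of ramekin0, ramekin1, ramekin2, ramekin3, ramekin4 may be knocked a few centimetres aside while the robot is not near it.
Once in a run the grip may slacken for a moment while it holds something.
It also fails if it takes over 210 s, if anything falls off the work surface, if the arm or the gripper's body presses on something with over 40 N, if the wrist force passes 120 N, or if a joint passes its speed limit or range.

## Working session

There is one attempt and no reset: what is moved stays moved. The work goes in short steps, Python scripts to look and compute and a shell command to move; the robot and the scene stay as the last step left them, time stands still between calls to the robot, and variables do not carry over. Pictures are saved under pics/ and viewed, and the job is handed in when it is done.

```bash
ls; mkdir -p pics; cat > h.py <<'E'
from rig import *
import numpy as np, cv2
def snap(n,f):
    im=get_image(n); cv2.imwrite(f,cv2.cvtColor(im["frame"],cv2.COLOR_RGB2BGR)); np.savez('/tmp/%s.npz'%n,**im); return im
def pts(im):
    K=im["K"];R=cv2.Rodrigues(np.array(im["rvec"],float))[0];t=np.array(im["tvec"],float).reshape(3)
    d=im["depth"];v,u=np.mgrid[0:400,0:640]
    c=np.stack([(u-K[0,2])/K[0,0]*d,(v-K[1,2])/K[1,1]*d,d],-1)
    P=(c-t)@R; P[d==0]=np.nan
    return P
def proj(im,X):
    return cv2.projectPoints(np.array(X,float).reshape(-1,3),np.array(im["rvec"],float),np.array(im["tvec"],float),np.array(im["K"],float),None)[0].reshape(-1,2)
E
python3 - <<'E'
from h import *
print(observe())
for n in("scene","top"):
    im=snap(n,f"pics/{n}0.png"); R=cv2.Rodrigues(np.array(im["rvec"],float))[0]; print(n,im["K"],-R.T@np.array(im["tvec"]).reshape(3),R[2])
E
```

```text
pics
{'time_s': 0.0, 'q': array([-8.26383326e+01,  2.18420816e+01,  7.43883189e+01,  3.99226451e-04,
        8.38581298e+01, -1.23379111e+01]), 'qvel': array([ 0.02763242, -0.00527051, -0.02626306,  0.04812481, -0.15668158,
       -0.10310354]), 'joint_efforts': array([ 2.75593746e-03, -4.48451221e+01, -2.31277871e+01,  2.26617777e-05,
        4.79250026e-03,  9.13136574e-06]), 'position': array([ 0.18533758, -0.51749773,  0.23068057]), 'tool_rot': array([[ 9.41473310e-01,  3.37087483e-01, -1.91112061e-04],
       [ 3.37087368e-01, -9.41472121e-01,  1.53329688e-03],
       [ 3.36928508e-04, -1.50797955e-03, -9.99998806e-01]]), 'ft_force': array([-0.37663982,  0.12518877,  0.97747591]), 'wrist_torque': array([0.04688018, 0.00145225, 0.02995895]), 'grip_width': 0.08507288607605616}
scene [[479.62209278   0.         315.61580135]
 [  0.         479.62209278 202.90835262]
 [  0.           0.           1.        ]] [1.51951597 0.08860248 1.29964332] [-0.65632806 -0.10800065 -0.74670565]
top [[446.58038551   0.         322.02917825]
 [  0.         446.58038551 202.80760539]
 [  0.           0.           1.        ]] [ 0.27821235 -0.11371767  1.73601009] [ 0.12984793  0.0120346  -0.99146088]
```

View pics/scene0.png

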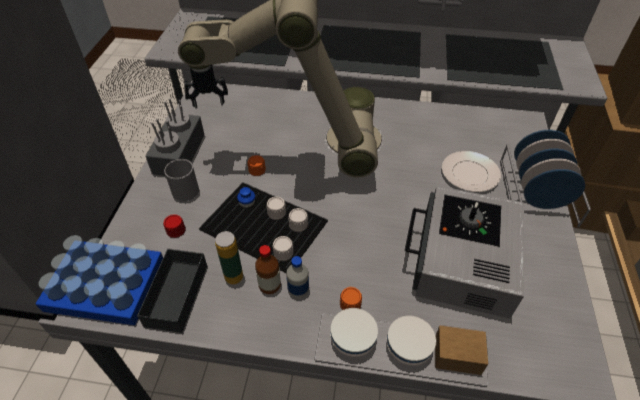

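View pics/top0.png

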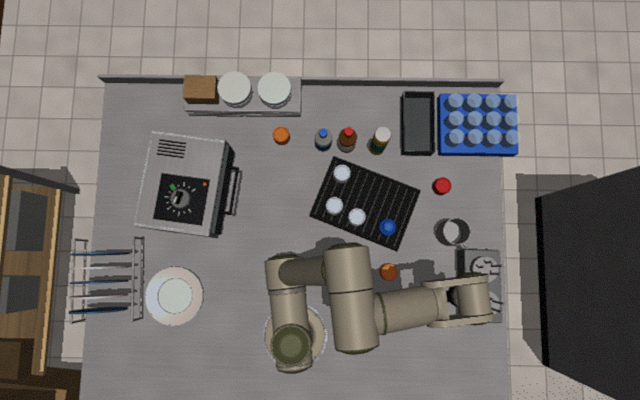

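Scene shows three white ramekins on the mat: scene (276,208), (298,219), (284,247), and top (342,173), (335,205), (357,216). Possible confusions:
- blue brush: top (388,227)
- orange look-alikes: top (281,135) and (388,271)
- red look-alike: top (442,186)
- stacked white plates

I choose the three white ones on the mat. Next is a close crop and the measurements.

```bash
python3 - <<'E'
from h import *
S=dict(np.load('/tmp/scene.npz'));T=dict(np.load('/tmp/top.npz'))
for n,im,boxes in(("top",T,[(300,150,430,255)]),("scene",S,[(190,170,340,280)])):
    P=pts(im); f=im["frame"].astype(int); 
    w=(f.min(-1)>110)&(f.max(-1)-f.min(-1)<45)
    x0,y0,x1,y1=boxes[0]; m=np.zeros_like(w);m[y0:y1,x0:x1]=1
    m&=(P[...,2]>0.045)&(P[...,2]<0.075)
    k,l,s,c=cv2.connectedComponentsWithStats(m.astype(np.uint8))
    for i in range(1,k):
        if s[i,4]>20:
            q=P[l==i]; top=q[q[:,2]>np.median(q[:,2])-0.004]
            print(n,c[i],s[i,4],f[l==i].mean(0).round(),"minmax",(top.min(0)+top.max(0))/2,np.ptp(top,axis=0),np.median(top[:,2]))
    def ln(name,u,v): print(n,name,P[v,u])
# dryer top plane
P=pts(T)
m=(P[...,2]>0.128)&(P[...,2]<0.15); m[:,300:]=0; m[:120]=0;m[245:]=0
k,l,s,c=cv2.connectedComponentsWithStats(m.astype(np.uint8)); i=1+s[1:,4].argmax()
q=P[l==i]; r=cv2.minAreaRect(q[:,:2].astype(np.float32)); print("dryer",r,np.median(q[:,2])); print(cv2.boxPoints(r))
a=cv2.resize(cv2.cvtColor(T["frame"][145:260,295:435],cv2.COLOR_RGB2BGR),None,fx=4,fy=4,interpolation=cv2.INTER_CUBIC)
cv2.imwrite("pics/c1.png",a)
a=cv2.resize(cv2.cvtColor(T["frame"][125:245,130:250],cv2.COLOR_RGB2BGR),None,fx=5,fy=5,interpolation=cv2.INTER_CUBIC)
cv2.imwrite("pics/c2.png",a)
a=cv2.resize(cv2.cvtColor(S["frame"][185:310,400:530],cv2.COLOR_RGB2BGR),None,fx=4.5,fy=4.5,interpolation=cv2.INTER_CUBIC)
cv2.imwrite("pics/c3.png",a)
E
```

```text
top [414.98412698 151.20634921] 63 [38. 40. 40.] minmax [ 0.70340665 -0.45051413  0.06681124] [0.00687009 0.0930525  0.01466738] 0.06687920325243704
top [341.97727273 172.34545455] 220 [166. 170. 178.] minmax [ 0.61837724 -0.16783838  0.06007762] [0.06376781 0.06128862 0.01554323] 0.05732249011020633
top [334.43171806 204.82819383] 227 [164. 168. 176.] minmax [ 0.49059026 -0.14068539  0.06141232] [0.06149225 0.06447404 0.01754189] 0.05777395118996161
top [356.99565217 215.98695652] 230 [165. 169. 177.] minmax [ 0.44997305 -0.22619792  0.06054203] [0.0614426  0.06101576 0.0164704 ] 0.057023720830092085
top [388.4245283  226.11320755] 106 [ 42.  78. 150.] minmax [ 0.41520884 -0.34412526  0.06581484] [0.03459364 0.0335759  0.01438223] 0.06438612162068207
scene [193.01851852 183.7037037 ] 54 [40. 38. 37.] minmax [ 0.40413995 -0.54144272  0.06569797] [0.0507746  0.01087061 0.01834247] 0.06480271587182042
scene [244.96721311 192.6557377 ] 122 [ 23.  50. 114.] minmax [ 0.41366786 -0.34732045  0.0648573 ] [0.03627401 0.03773261 0.01459528] 0.0645013453119937
scene [275.41004184 204.15899582]
[... 265 characters left out ...]
173923397287
scene [282.25694444 244.42708333] 288 [160. 149. 138.] minmax [ 0.61735138 -0.16896514  0.05903384] [0.06630151 0.06304649 0.01281043] 0.057085203674567944
scene [197.46153846 262.44378698] 169 [30. 30. 29.] minmax [ 0.7489417  -0.42724721  0.06577879] [0.10132714 0.04666608 0.01792452] 0.06654103794686238
scene [232.5046729 271.8411215] 107 [18. 29. 21.] minmax [ 0.74328373 -0.3057213   0.06546056] [0.03568733 0.0540373  0.01821662] 0.065724137828058
dryer ((0.5572519898414612, 0.42297452688217163), (0.2923087477684021, 0.3624483346939087), 82.46054077148438) 0.14223140087700017
[[0.35841778 0.30186194]
 [0.71773267 0.25430548]
 [0.75608623 0.5440871 ]
 [0.3967713  0.5916436 ]]
```

View pics/c1.png

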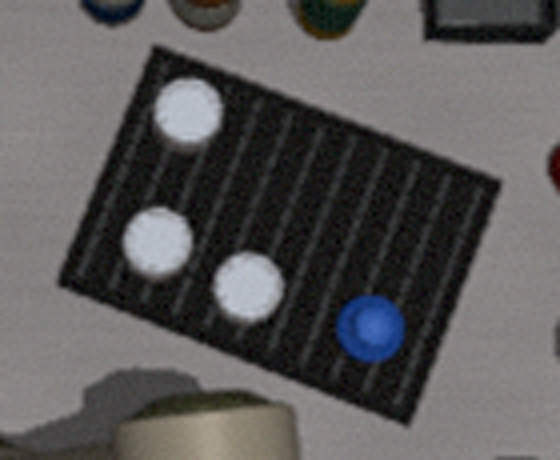

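View pics/c2.png

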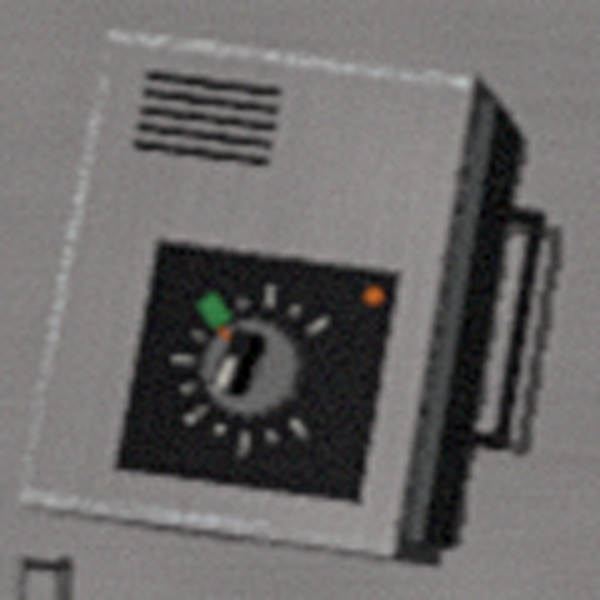

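View pics/c3.png

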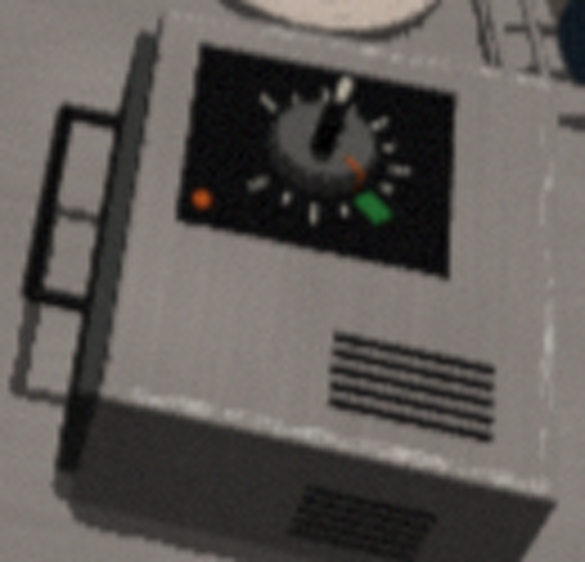

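```bash
python3 - <<'E'
from h import *
S=dict(np.load('/tmp/scene.npz'));T=dict(np.load('/tmp/top.npz'))
th=np.radians(82.46); ex=np.array([np.cos(th),np.sin(th)]); ey=np.array([-ex[1],ex[0]])
for n,im in(("top",T),("scene",S)):
    P=pts(im)
    d=P[...,:2]@ex; e=P[...,:2]@ey; z=P[...,2]
    # along depth profile in dryer frame
    mask=(z>0.13)&(z<0.15)&(d>0.3)&(d<0.75)&(e>-0.75)&(e<-0.25)
    print(n,"top d pct",np.percentile(d[mask],[.5,2,5,95,98,99.5]),"e",np.percentile(e[mask],[.5,2,5,95,98,99.5]))
    for a,b in((0.085,.10),(0.10,0.115),(0.115,0.13),(0.13,0.15)):
        m=(z>a)&(z<b)&(d>0.15)&(d<0.5)&(e>-0.7)&(e<-0.3)
        if m.sum(): print(a,m.sum(),"d hist",np.histogram(d[m],bins=np.arange(.2,.5,.01))[0])
    m=(z>0.085)&(z<.125)&(d>0.25)&(d<0.33)&(e>-0.7)&(e<-0.3)
    u=np.argwhere(m); print("handle cand",m.sum(),u.min(0),u.max(0),P[m].mean(0), np.percentile(P[m]@[ex[0],ex[1],0],[5,50,95]),np.percentile(P[m]@[ey[0],ey[1],0],[1,50,99]))
    m=(z>0.185)&(z<.21)&(d>0.3)&(d<0.65)&(e>-0.65)&(e<-0.25)
    u=np.argwhere(m); print("knob",m.sum(),u.mean(0)[::-1],(P[m].max(0)+P[m].min(0))/2,cv2.minAreaRect(P[m][:,:2].astype(np.float32)))
    m=(z>0.150)&(z<.172)&(d>0.3)&(d<0.65)&(e>-0.65)&(e<-0.25)
    q=P[m][:,:2]; print("ring",m.sum(),(q.max(0)+q.min(0))/2,np.ptp(q,axis=0),cv2.minEnclosingCircle(q.astype(np.float32)))
E
```

```text
top top d pct [0.35436209 0.35850099 0.36621274 0.62182032 0.6301891  0.63481354] e [-0.67542066 -0.66997545 -0.6593399  -0.33308968 -0.32330555 -0.31837387]
0.085 82 d hist [ 0  0  0  0  0  0  0  0  0  0  0  0  0  6 66  6  2  0  0  1  0  0  1  0
  0  0  0  0  0]
0.1 291 d hist [ 0  0  0  0  0  0  0  0  0 67 65 15 14 26 93  9  1  0  0  0  0  0  0  0
  1  0  0  0  0]
0.115 424 d hist [  0   0   0   0   0   0   0   0   0  12  21   4   2  12 223 143   1   1
   1   0   0   0   0   0   0   0   1   0   1]
0.13 3606 d hist [  0   0   0   0   0   0   0   0   0   0   0   0   0   0  13 180 265 266
 273 261 259 253 264 261 238 229 203 211 211]
handle cand 200 [166 222] [214 239] [0.53310207 0.23580238 0.11143968] [0.2954544  0.30107644 0.32458422] [-0.5876829  -0.49698927 -0.40842447]
knob 73 [177.09589041 196.4109589 ] [0.49509453 0.41236464 0.19610568] ((0.49472808837890625, 0.4122459292411804), (0.015950750559568405, 0.045661017298698425), 71.41849517822266)
ring 374 [0.54680273 0.43470507] [0.3462789  0.28990972] ((0.5414709448814392, 0.4490349292755127), 0.19562876224517822)
scene top d pc
[... 402 characters left out ...]
t [  0   0   0   0   0   0   0   0   0   7   1   2   0  47 269 102  11  11
   8  13  12   9   9  10  11  13  13  13  10]
0.13 4230 d hist [  0   0   0   0   0   0   0   0   0   0   0   0   0   0   3 235 303 304
 311 301 302 312 311 309 272 263 248 248 238]
handle cand 235 [208 405] [253 424] [0.53802645 0.23449629 0.11024351] [0.29275095 0.30017021 0.32513628] [-0.58928202 -0.50451943 -0.40994889]
knob 73 [474.10958904 208.4109589 ] [0.49661607 0.40944625 0.19485515] ((0.4964682459831238, 0.40943700075149536), (0.015139780007302761, 0.047706399112939835), 71.2762222290039)
ring 309 [0.513996   0.40735635] [0.12393448 0.15479465] ((0.5133926272392273, 0.4069426357746124), 0.08544015884399414)
```

```bash
cat >> h.py <<'E'
TH=np.radians(82.46); EX=np.array([np.cos(TH),np.sin(TH)]); EY=np.array([-EX[1],EX[0]])
def D(d,e,z): return np.r_[EX*d+EY*e,z]
def go(X,yaw=None):
    s=observe();R=np.array(s["tool_rot"]);p=np.array(s["position"])
    sh=R.T@(np.array(X)-p)/0.05
    y=np.degrees(np.arctan2(R[1,1],R[0,1]))
    print("pos",p.round(4),"jawyaw %.2f"%y,"tilt",(R[:2,2]*57.3).round(2),"F",s["ft_force"].round(1),"w %.4f"%s["grip_width"],"q6 %.1f"%s["q"][5],"t %.1f"%s["time_s"])
    print("shift units",sh.round(3),"|",np.linalg.norm(sh).round(2), "" if yaw is None else "turn z units %.3f"%(-((yaw-y+180)%360-180)/8))
E
python3 -c "
from h import *
import rig
print(rig.grasp_offset)
print([x for x in dir(rig) if x[0]!='_'])"
python3 -m pendant '[60,0.5,-0.47,0,0,0,0, 60,0.7,-0.66,0,0,0,0, 60,0.7,-0.66,0,0,0,0, 60,0.7,-0.66,0,0,0,0, 60,0.7,-0.66,0,0,0,0, 60,0.7,-0.66,0,0,0,0, 60,0.7,-0.66,0,0,0,0, 60,0.7,-0.66,0,0,0,0, 60,0.7,-0.66,0,0,0,0, 60,0.7,-0.66,0,0,0,0, 60,0.7,-0.66,0,0,0,0, 60,0.7,-0.66,0,0,0,0]' 40
python3 -c "
from h import *
go(D(0.3,-0.498,0.22),82.46)"
```

```text
-0.0187
['MotionError', 'close_job', 'get_image', 'grasp_offset', 'observe']
time_s: 1.3
position: [0.4415, -0.0136, 0.2313]
tool_rot: [[0.941, 0.337, -0.0], [0.337, -0.941, -0.0], [-0.0, 0.0, -1.0]]
ft_force: [0.2, -1.4, -0.4]
grip_width: 0.0598
pos [ 0.4415 -0.0136  0.2313] jawyaw -70.30 tilt [-0. -0.] F [ 0.2 -1.4 -0.4] w 0.0598 q6 53.1 t 1.3
shift units [ 3.381 -4.009  0.225] | 5.25 turn z units -19.094
```

```bash
python3 -c "
from h import *
print(observe()['q'])"
python3 -m pendant '[60,0,0,0,0,0,-1, 60,0,0,0,0,0,-1, 60,0,0,0,0,0,-1, 60,0,0,0,0,0,-1, 60,0,0,0,0,0,-1, 60,0,0,0,0,0,-1, 60,0,0,0,0,0,-1, 60,0,0,0,0,0,-1, 60,0,0,0,0,0,-1, 60,0,0,0,0,0,-1, 60,0,0,0,0,0,-1, 60,0,0,0,0,0,-1]'
python3 -m pendant '[60,0,0,0,0,0,-1, 60,0,0,0,0,0,-1, 60,0,0,0,0,0,-1, 60,0,0,0,0,0,-1, 60,0,0,0,0,0,-1, 60,0,0,0,0,0,-1, 60,0,0,0,0,0,-1, 60,0,0,0,0,0,-0.09]'
python3 -c "
from h import *
print(observe()['q'])
go(D(0.3,-0.498,0.22),82.46)"
```

```text
[-1.71938069e+01  1.08919370e+01  9.02327238e+01 -6.06753141e-03
  7.88779686e+01  5.31031425e+01]
time_s: 2.5
position: [0.4409, -0.0157, 0.2311]
tool_rot: [[-0.439, 0.899, -0.001], [0.899, 0.439, 0.0], [0.0, -0.001, -1.0]]
ft_force: [0.5, 0.5, 0.4]
grip_width: 0.06
time_s: 3.3
position: [0.441, -0.0157, 0.2311]
tool_rot: [[-0.991, 0.13, -0.001], [0.13, 0.991, 0.0], [0.001, 0.0, -1.0]]
ft_force: [-0.6, -0.5, -1.1]
grip_width: 0.0597
[-1.74787436e+01  1.08655446e+01  9.02960544e+01  2.44740997e-03
  7.88729937e+01 -9.99958472e+01]
pos [ 0.441  -0.0157  0.2311] jawyaw 82.52 tilt [-0.03  0.01] F [-0.6 -0.5 -1.1] w 0.0597 q6 -100.0 t 3.3
shift units [-1.181  5.152  0.222] | 5.29 turn z units 0.007
```

```bash
python3 -m pendant '[40,-0.1,0.5,0,0,0,0, 40,-0.17,0.75,0,0,0,0, 40,-0.17,0.75,0,0,0,0, 40,-0.17,0.75,0,0,0,0, 40,-0.17,0.75,0,0,0,0, 40,-0.17,0.75,0,0,0,0, 40,-0.14,0.6,0,0,0,0, 40,-0.09,0.3,0,0,0,0, 40,0,0,0,0,0,0, 40,0,0,0,0,0,0]'
python3 - <<'E'
from h import *
go(D(0.3,-0.498,0.086),82.46)
snap("scene","pics/s1.png");im=snap("top","pics/t1.png")
a=cv2.resize(cv2.imread("pics/s1.png")[170:310,380:560],None,fx=4,fy=4,interpolation=cv2.INTER_CUBIC);cv2.imwrite("pics/s1c.png",a)
E
```

```text
time_s: 4.3
position: [0.5333, 0.2315, 0.2309]
tool_rot: [[-0.991, 0.133, -0.001], [0.133, 0.991, -0.0], [0.001, -0.001, -1.0]]
ft_force: [0.4, 0.5, -0.3]
grip_width: 0.0402
pos [0.5333 0.2315 0.2309] jawyaw 82.33 tilt [-0.05 -0.02] F [ 0.4  0.5 -0.3] w 0.0402 q6 -70.5 t 4.3
shift units [0.004 0.013 2.899] | 2.9 turn z units -0.016
```

View pics/s1c.png

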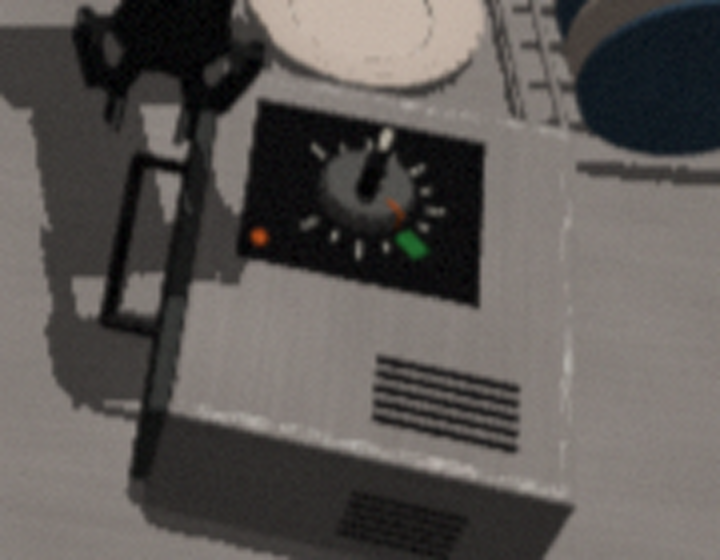

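The gripper is above the handle (crop about 165,80). I'll narrow the opening a little and descend.

```bash
python3 -m pendant '[32,0,0,0.3,0,0,0, 32,0,0,0.5,0,0,0, 32,0,0,0.5,0,0,0, 32,0,0,0.4,0,0,0, 32,0,0,0.3,0,0,0, 32,0,0,0.2,0,0,0, 32,0,0,0.2,0,0,0]'
python3 -m pendant '[32,0,0,0.2,0,0,0, 32,0,0,0.2,0,0,0, 32,0,0,0.1,0,0,0, 32,0,0,0,0,0,0]'
python3 -m pendant '[0,0,0,0,0,0,0, 0,0,0,0,0,0,0, 0,0,0,0,0,0,0, 0,0,0,0,0,0,0,0,0,0,0,0,0,0]' 40
python3 -c "
from h import *
go(D(0.075,-0.498,0.086),82.46)"
```

```text
time_s: 5.1
position: [0.5337, 0.2312, 0.1112]
tool_rot: [[-0.991, 0.133, 0.001], [0.133, 0.991, 0.0], [-0.001, 0.0, -1.0]]
ft_force: [0.2, -0.5, -0.8]
grip_width: 0.0319
time_s: 5.5
position: [0.5333, 0.2317, 0.0857]
tool_rot: [[-0.991, 0.132, -0.001], [0.132, 0.991, -0.0], [0.001, -0.0, -1.0]]
ft_force: [-0.5, 0.1, -0.0]
grip_width: 0.0323
time_s: 6.0
position: [0.5337, 0.2313, 0.0868]
tool_rot: [[-0.991, 0.132, 0.001], [0.132, 0.991, -0.001], [-0.001, -0.001, -1.0]]
ft_force: [-1.7, -5.1, 3.3]
grip_width: 0.0105
pos [0.5337 0.2313 0.0868] jawyaw 82.42 tilt [ 0.03 -0.04] F [-1.7 -5.1  3.3] w 0.0105 q6 -70.6 t 6.0
shift units [ 0.013 -4.487  0.018] | 4.49 turn z units -0.005
```

```bash
python3 -m pendant '[0,0,-0.15,0,0,0,0, 0,0,-0.3,0,0,0,0, 0,0,-0.4,0,0,0,0, 0,0,-0.4,0,0,0,0, 0,0,-0.4,0,0,0,0, 0,0,-0.4,0,0,0,0, 0,0,-0.4,0,0,0,0, 0,0,-0.4,0,0,0,0, 0,0,-0.4,0,0,0,0, 0,0,-0.4,0,0,0,0, 0,0,-0.3,0,0,0,0, 0,0,-0.15,0,0,0,0]'
python3 -m pendant '[0,0,-0.1,0,0,0,0, 0,0,-0.1,0,0,0,0, 0,0,-0.1,0,0,0,0, 0,0,-0.05,0,0,0,0]'
python3 -c "
from h import *
go(D(0.075,-0.498,0.086),82.46)"
```

```text
time_s: 7.2
position: [0.5087, 0.0269, 0.0868]
tool_rot: [[-0.991, 0.134, 0.006], [0.134, 0.991, -0.0], [-0.006, 0.001, -1.0]]
ft_force: [10.9, 2.1, -3.4]
grip_width: 0.0104
time_s: 7.6
position: [0.5067, 0.0103, 0.0868]
tool_rot: [[-0.991, 0.133, 0.007], [0.133, 0.991, -0.0], [-0.007, 0.001, -1.0]]
ft_force: [10.5, 1.0, -3.3]
grip_width: 0.0106
pos [0.5067 0.0103 0.0868] jawyaw 82.37 tilt [ 0.39 -0.02] F [10.5  1.  -3.3] w 0.0106 q6 -94.7 t 7.6
shift units [ 0.059 -0.033  0.017] | 0.07 turn z units -0.012
```

```bash
python3 -m pendant '[0,0.04,-0.06,0,0,0,0, 0,0.04,-0.06,0,0,0,0, 0,0,-0.06,0,0,0,0, 0,0,-0.06,0,0,0,0, 0,0,0,0,0,0,0]'
python3 -c "
from h import *
go(D(0.075,-0.498,0.086),82.46)"
```

```text
time_s: 8.1
position: [0.5062, 0.0075, 0.087]
tool_rot: [[-0.991, 0.135, 0.02], [0.135, 0.991, 0.016], [-0.018, 0.019, -1.0]]
ft_force: [43.3, 59.2, -18.8]
grip_width: 0.0107
pos [0.5062 0.0075 0.087 ] jawyaw 82.24 tilt [1.16 0.92] F [ 43.3  59.2 -18.8] w 0.0107 q6 -96.1 t 8.1
shift units [0.057 0.022 0.02 ] | 0.06 turn z units -0.028
```

```bash
python3 -m pendant '[0,-0.09,0.1,0,0,0,0, 0,-0.05,0.1,0,0,0,0, 0,0,0,0,0,0,0]'
python3 -c "
from h import *
go(D(0.075,-0.498,0.086),82.46)"
```

```text
time_s: 8.4
position: [0.5064, 0.0096, 0.0868]
tool_rot: [[-0.991, 0.131, -0.001], [0.131, 0.991, 0.001], [0.001, 0.001, -1.0]]
ft_force: [-3.9, 2.7, 9.0]
grip_width: 0.0106
pos [0.5064 0.0096 0.0868] jawyaw 82.46 tilt [-0.04  0.05] F [-3.9  2.7  9. ] w 0.0106 q6 -94.8 t 8.4
shift units [ 0.055 -0.019  0.017] | 0.06 turn z units -0.000
```

```bash
python3 -m pendant '[0,0,-0.05,0,0,0,0, 0,0,-0.05,0,0,0,0, 0,0,0,0,0,0,0]'
python3 -m pendant '[32,0,0,0,0,0,0, 32,0,0,0,0,0,0, 32,0,0,0,0,0,0, 32,0,0,-0.3,0,0,0, 32,0,0,-0.6,0,0,0, 32,0,0,-0.8,0,0,0, 60,0,0,-0.8,0,0,0, 60,0,0,-0.6,0,0,0]' 
python3 - <<'E'
from h import *
snap("scene","pics/s2.png");im=snap("top","pics/t2.png")
go(D(0.075,-0.498,0.086),82.46)
E
```

```text
time_s: 8.7
position: [0.5062, 0.0078, 0.0868]
tool_rot: [[-0.991, 0.133, 0.002], [0.133, 0.991, 0.009], [-0.001, 0.009, -1.0]]
ft_force: [2.8, 27.2, 6.4]
grip_width: 0.0104
time_s: 9.5
position: [0.5064, 0.0034, 0.2438]
tool_rot: [[-0.991, 0.133, 0.002], [0.133, 0.991, -0.001], [-0.002, -0.0, -1.0]]
ft_force: [0.1, 0.1, -0.8]
grip_width: 0.0594
pos [0.5075 0.0032 0.2452] jawyaw 82.39 tilt [ 0.44 -0.11] F [ 0.2 -0.6  0.3] w 0.0596 q6 -95.4 t 9.6
shift units [0.12  0.107 3.184] | 3.19 turn z units -0.009
```

View pics/t2.png

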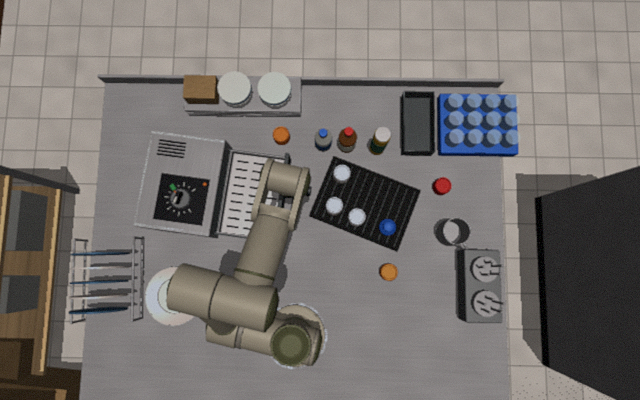

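View pics/s2.png

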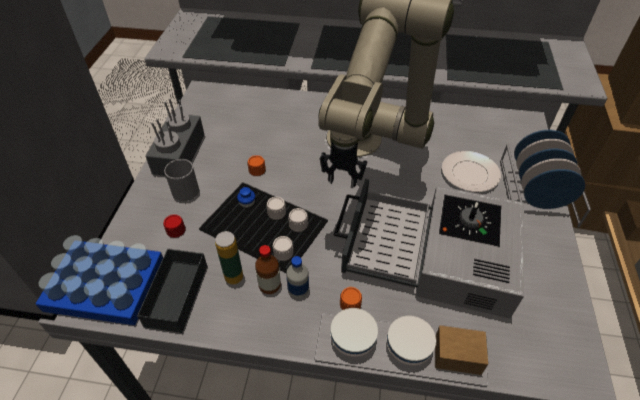

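```bash
sed -i 's/82.46/82.9/' h.py; python3 - <<'E'
from h import *
S=dict(np.load('/tmp/scene.npz'));T=dict(np.load('/tmp/top.npz'))
c=np.array([.5574,.4245])
for n,im in(("scene",S),("top",T)):
    P=pts(im); q=P[...,:2]-c; x=q@EX; y=q@EY; z=P[...,2]
    m=(z>.022)&(z<.038)&(x>-.4)&(x<-.1)&(abs(y)<.2); print(n,"floor",m.sum(),np.percentile(x[m],[1,5,50,95,99]).round(3),np.percentile(y[m],[1,5,50,95,99]).round(3),np.median(z[m]))
    m=(z>.055)&(z<.075)&(x>-.34)&(x<-.15)&(abs(y)<.2); print("sidewall hist y",np.histogram(y[m],bins=np.arange(-.2,.21,.01))[0])
    m=(z>.11)&(z<.13)&(x>-.42)&(x<-.15)&(abs(y)<.2); print("panel hist x",np.histogram(x[m],bins=np.arange(-.42,-.14,.01))[0])
    f=im["frame"].astype(int); 
    m=(z>.045)&(z<.072)&(f.min(-1)>110)&(f.max(-1)-f.min(-1)<45)&(P[...,0]>.3)&(P[...,0]<.7)&(P[...,1]<-.09)&(P[...,1]>-.5)
    k,l,s,cc=cv2.connectedComponentsWithStats(m.astype(np.uint8))
    for i in range(1,k):
        if s[i,4]>60:
            w=P[l==i]; w=w[w[:,2]>.052]; print("ram",cc[i].round(1),(w.min(0)+w.max(0))[:2]/2, np.median(w[:,2]))
E
```

```text
scene floor 4519 [-0.365 -0.356 -0.257 -0.161 -0.136] [-0.165 -0.122  0.001  0.146  0.159] 0.03125599996533298
sidewall hist y [  0   0   0  48 195   4   4   3   6   5   3   4   3   4   4   5   4   3
   3   5   2   3   3   5   4   4   3   3   3   3   3   3   4   2   6 153
  47   0   0   0]
panel hist x [ 47  14  14  15 243 156   0   0   0   0   0   0   0   0   0   0   0   0
   0   0   0   0   0   0   0   0   0]
ram [275.3 202.8] [ 0.44981033 -0.22933978] 0.05763097967003694
ram [297.5 214.9] [ 0.48977721 -0.14238008] 0.05753653364309426
ram [282.1 243.5] [ 0.61660414 -0.16996378] 0.05683482684155712
top floor 2631 [-0.346 -0.321 -0.206 -0.123 -0.112] [-0.157 -0.148 -0.005  0.138  0.152] 0.030762106148743817
sidewall hist y [ 0  0  0 15 71  5  3  3  4  3  3  4  3  2  3  6  5  4  4  3  4  2  6  4
  3  3  5  5  3  5  3  5  4  5  3 34 12  0  0  0]
panel hist x [10  0  0  0 48 48  0  0  0  0  0  0  0  0  0  0  0  0  0  0  0  0  0  0
  0  0  0]
ram [341.7 172.3] [ 0.61693948 -0.16591565] 0.057299396328632964
ram [334.2 204.9] [ 0.49059489 -0.13883157] 0.05747742903994087
ram [356.7 216.2] [ 0.45001239 -0.22604096] 0.05729692400420708
```

```bash
python3 -c "
from h import *
go([.617,-.168,.13],82.9)"
```

```text
pos [0.5075 0.0032 0.2452] jawyaw 82.39 tilt [ 0.44 -0.11] F [ 0.2 -0.6  0.3] w 0.0596 q6 -95.4 t 9.6
shift units [-2.605 -3.102  2.328] | 4.67 turn z units -0.064
```

```bash
python3 -m pendant '[82,-0.3,-0.35,0.1,0,0,-0.06, 82,-0.45,-0.55,0.2,0,0,0, 82,-0.45,-0.55,0.4,0,0,0, 82,-0.45,-0.55,0.5,0,0,0, 82,-0.45,-0.55,0.5,0,0,0, 82,-0.35,-0.4,0.4,0,0,0, 82,-0.15,-0.15,0.2,0,0,0, 82,0,0,0,0,0,0]'
python3 -c "
from h import *
go([.617,-.168,.015],82.9)"
```

```text
time_s: 10.4
position: [0.6153, -0.1667, 0.124]
tool_rot: [[-0.992, 0.125, -0.004], [0.125, 0.992, 0.002], [0.004, 0.001, -1.0]]
ft_force: [-1.1, 0.8, 0.6]
grip_width: 0.0818
pos [ 0.6153 -0.1667  0.124 ] jawyaw 82.82 tilt [-0.2  0.1] F [-1.1  0.8  0.6] w 0.0818 q6 -108.6 t 10.4
shift units [-0.044 -0.024  2.18 ] | 2.18 turn z units -0.010
```

```bash
python3 -m pendant '[82,-0.04,-0.02,0.2,0,0,0, 82,0,0,0.4,0,0,0, 82,0,0,0.5,0,0,0, 82,0,0,0.5,0,0,0, 82,0,0,0.35,0,0,0, 82,0,0,0.2,0,0,0, 82,0,0,0,0,0,0]'
python3 -m pendant '[50,0,0,0,0,0,0, 50,0,0,0,0,0,0, 50,0,0,0,0,0,0, 50,0,0,0,0,0,0]' 40
python3 -c "
from h import *
go([.617,-.168,.015],82.9)"
```

```text
time_s: 11.1
position: [0.6173, -0.1664, 0.0184]
tool_rot: [[-0.992, 0.123, -0.001], [0.123, 0.992, 0.001], [0.001, 0.0, -1.0]]
ft_force: [0.5, 0.6, 0.4]
grip_width: 0.082
time_s: 11.5
position: [0.6186, -0.1675, 0.0205]
tool_rot: [[-0.992, 0.123, 0.003], [0.123, 0.992, -0.001], [-0.003, -0.001, -1.0]]
ft_force: [-1.2, 1.0, 7.2]
grip_width: 0.065
pos [ 0.6186 -0.1675  0.0205] jawyaw 82.91 tilt [ 0.15 -0.06] F [-1.2  1.   7.2] w 0.0650 q6 -108.6 t 11.5
shift units [ 0.03  -0.013  0.11 ] | 0.11 turn z units 0.001
```

```bash
cat >> h.py <<'E'
C=np.array([.5574,.4245])
def slot(y,z,x=-.245): return np.r_[C+EX*x+EY*y,z]
E
python3 -m pendant '[50,0,0,-0.2,0,0,0, 50,0,0,-0.5,0,0,0, 50,0,0,-0.8,0,0,0, 50,0,0,-0.8,0,0,0, 50,0,0,-0.8,0,0,0, 50,0,0,-0.4,0,0,0, 50,0,0,0,0,0,0]' 60
python3 -c "
from h import *
go(slot(-.1,.2),82.9)"
```

```text
time_s: 12.2
position: [0.6186, -0.1677, 0.1978]
tool_rot: [[-0.992, 0.124, 0.006], [0.124, 0.992, -0.003], [-0.006, -0.002, -1.0]]
ft_force: [0.2, -0.0, -2.5]
grip_width: 0.0649
pos [ 0.6186 -0.1677  0.1978] jawyaw 82.90 tilt [ 0.35 -0.17] F [ 0.2 -0.  -2.5] w 0.0649 q6 -108.6 t 12.2
shift units [ 0.679  6.702 -0.063] | 6.74 turn z units 0.000
```

```bash
python3 -m pendant '[50,0.03,0.3,0,0,0,0, 50,0.06,0.6,0,0,0,0, 50,0.08,0.8,0,0,0,0, 50,0.08,0.8,0,0,0,0, 50,0.08,0.8,0,0,0,0, 50,0.08,0.8,0,0,0,0, 50,0.08,0.8,0,0,0,0, 50,0.08,0.8,0,0,0,0, 50,0.06,0.6,0,0,0,0, 50,0.05,0.3,0,0,0,0, 50,0,0.1,0,0,0,0, 50,0,0,0,0,0,0]'
python3 -c "
from h import *
go(slot(-.1,.0435),82.9)
snap('scene','pics/s3.png')"
```

```text
time_s: 13.4
position: [0.6252, 0.1692, 0.193]
tool_rot: [[-0.992, 0.123, -0.001], [0.123, 0.992, -0.0], [0.001, -0.001, -1.0]]
ft_force: [-0.8, 0.8, -0.9]
grip_width: 0.0646
pos [0.6252 0.1692 0.193 ] jawyaw 82.92 tilt [-0.09 -0.02] F [-0.8  0.8 -0.9] w 0.0646 q6 -78.2 t 13.4
shift units [-0.028  0.     2.99 ] | 2.99 turn z units 0.002
```

View pics/s3.png

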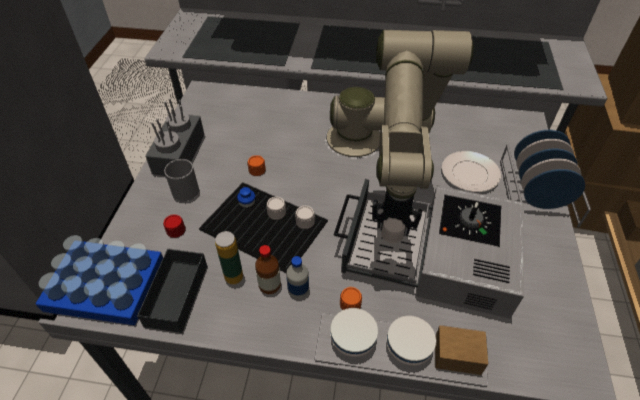

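The ramekin hangs upright in the grip. Ramekin B has been knocked aside, from (298,219) to (305,216), so I'll re-measure it before grasping it.

```bash
python3 -m pendant '[50,-0.02,0,0.25,0,0,0, 50,0,0,0.5,0,0,0, 50,0,0,0.6,0,0,0, 50,0,0,0.6,0,0,0, 50,0,0,0.5,0,0,0, 50,0,0,0.25,0,0,0, 50,0,0,0.1,0,0,0, 50,0,0,0,0,0,0]'
python3 -c "
from h import *
go(slot(-.1,.0425),82.9)"
```

```text
time_s: 14.25
position: [0.6267, 0.1687, 0.0538]
tool_rot: [[-0.992, 0.124, -0.0], [0.124, 0.992, -0.0], [0.0, -0.0, -1.0]]
ft_force: [-0.0, -0.6, -0.5]
grip_width: 0.0643
pos [0.6267 0.1687 0.0538] jawyaw 82.86 tilt [-0. -0.] F [-0.  -0.6 -0.5] w 0.0643 q6 -78.2 t 14.2
shift units [0.007 0.006 0.226] | 0.23 turn z units -0.005
```

```bash
python3 -m pendant '[50,0,0,0.1,0,0,0, 50,0,0,0.08,0,0,0, 50,0,0,0.04,0,0,0, 50,0,0,0,0,0,0]'
python3 -c "
from h import *
go(slot(-.1,.0425),82.9)"
```

```text
time_s: 14.65
position: [0.6265, 0.1692, 0.0429]
tool_rot: [[-0.992, 0.124, 0.0], [0.124, 0.992, 0.0], [-0.0, 0.0, -1.0]]
ft_force: [-0.5, -0.1, 0.2]
grip_width: 0.0647
pos [0.6265 0.1692 0.0429] jawyaw 82.91 tilt [0.01 0.  ] F [-0.5 -0.1  0.2] w 0.0647 q6 -78.2 t 14.7
shift units [ 0.002 -0.004  0.008] | 0.01 turn z units 0.001
```

```bash
python3 -m pendant '[50,0,0,0.04,0,0,0, 50,0,0,0.04,0,0,0, 50,0,0,0,0,0,0]'
```

```text
time_s: 14.95
position: [0.6267, 0.1694, 0.0425]
tool_rot: [[-0.992, 0.123, 0.003], [0.123, 0.992, -0.0], [-0.003, 0.0, -1.0]]
ft_force: [-10.7, -0.9, 23.2]
grip_width: 0.0647
```

Contact, 23 N. I'll back off slightly, release and lift.

```bash
python3 -m pendant '[50,0,0,-0.06,0,0,0, 82,0,0,0,0,0,0, 82,0,0,0,0,0,0, 82,0,0,0,0,0,0, 82,0,0,-0.2,0,0,0, 82,0,0,-0.5,0,0,0, 82,0,0,-0.8,0,0,0, 82,0,0,-0.8,0,0,0, 82,0,0,-0.7,0,0,0]'
python3 -m pendant '[82,-0.03,-0.4,0,0,0,0, 82,-0.05,-0.7,0,0,0,0, 82,-0.05,-0.7,0,0,0,0, 82,0,-0.7,0,0,0,0,82,0,-0.3,0,0,0,0, 82,0,0,0,0,0,0]'
python3 - <<'E'
from h import *
cc=0
for n in("scene","top"):
    im=snap(n,f"pics/{n}4.png"); P=pts(im);z=P[...,2]; f=im["frame"].astype(int)
    m=(z>.045)&(z<.095)&(f.min(-1)>105)&(f.max(-1)-f.min(-1)<45)&(P[...,0]>.3)&(P[...,0]<.7)&(P[...,1]<.22)&(P[...,1]>-.5)
    k,l,s,cc=cv2.connectedComponentsWithStats(m.astype(np.uint8))
    for i in range(1,k):
        if s[i,4]>60:
            w=P[l==i]; w=w[w[:,2]>np.median(w[:,2])-.005]; print(n,"ram",cc[i].round(1),s[i,4],((w.min(0)+w.max(0))[:2]/2).round(4), np.ptp(w,axis=0).round(3),np.median(w[:,2]).round(4))
go([.45,-.2275,.02])
E
```

```text
time_s: 15.85
position: [0.6265, 0.1692, 0.1947]
tool_rot: [[-0.992, 0.124, 0.002], [0.124, 0.992, 0.0], [-0.002, 0.0, -1.0]]
ft_force: [0.5, 0.8, 0.6]
grip_width: 0.0822
time_s: 16.45
position: [0.6156, 0.0279, 0.1923]
tool_rot: [[-0.992, 0.126, 0.0], [0.126, 0.992, -0.0], [-0.0, -0.0, -1.0]]
ft_force: [0.6, -0.4, -0.6]
grip_width: 0.082
scene ram [275.2 202.8] 186 [ 0.4492 -0.2296] [0.064 0.057 0.013] 0.0575
scene ram [304.5 211.9] 199 [ 0.4753 -0.122 ] [0.067 0.059 0.012] 0.0575
scene ram [388.2 254.8] 263 [0.625  0.1692] [0.064 0.059 0.013] 0.0793
top ram [248.4 166.8] 85 [0.6285 0.1876] [0.055 0.026 0.014] 0.0797
top ram [328.6 209. ] 218 [ 0.4749 -0.1199] [0.061 0.061 0.015] 0.0569
top ram [356.8 216.2] 222 [ 0.4501 -0.2261] [0.061 0.06  0.016] 0.0567
pos [0.6157 0.0302 0.1921] jawyaw 82.90 tilt [0.02 0.02] F [0.4 0.6 0.2] w 0.0820 q6 -91.1 t 16.6
shift units [ 2.653 -5.525  3.439] | 7.03
```

View pics/scene4.png

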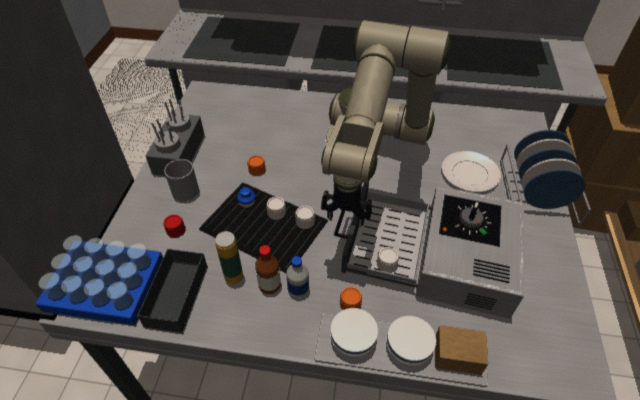

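A stands flat in the drawer (scene (388,255), top at 0.079 m). B is now at (0.475,-0.121) and C is unchanged.

```bash
python3 -c "
from h import *
go([.475,-.121,.0185],82.9)"
python3 -m pendant '[82,0.25,-0.35,0,0,0,0, 82,0.4,-0.5,0,0,0,0, 82,0.5,-0.6,0,0,0,0, 82,0.5,-0.6,0.1,0,0,0, 82,0.5,-0.6,0.2,0,0,0, 82,0.3,-0.45,0.4,0,0,0, 82,0.1,-0.15,0.3,0,0,0, 82,0,0,0.2,0,0,0, 82,0,0,0,0,0,0]'
python3 -c "
from h import *
go([.475,-.121,.0185],82.9)"
```

```text
pos [0.6157 0.0302 0.1921] jawyaw 82.90 tilt [0.02 0.02] F [0.4 0.6 0.2] w 0.0820 q6 -91.1 t 16.6
shift units [ 2.42 -3.35  3.47] | 5.4 turn z units 0.001
time_s: 17.45
position: [0.4692, -0.1149, 0.131]
tool_rot: [[-0.992, 0.123, -0.001], [0.123, 0.992, 0.001], [0.002, 0.001, -1.0]]
ft_force: [0.2, 0.5, 0.6]
grip_width: 0.0818
pos [ 0.4692 -0.1149  0.131 ] jawyaw 82.96 tilt [-0.08  0.07] F [0.2 0.5 0.6] w 0.0818 q6 -110.8 t 17.4
shift units [-0.133 -0.109  2.25 ] | 2.26 turn z units 0.007
```

```bash
python3 -m pendant '[82,-0.13,-0.11,0.2,0,0,0, 82,0,0,0.4,0,0,0, 82,0,0,0.5,0,0,0, 82,0,0,0.5,0,0,0, 82,0,0,0.4,0,0,0, 82,0,0,0.23,0,0,0, 82,0,0,0,0,0,0]'
python3 -m pendant '[50,0,0,0,0,0,0, 50,0,0,0,0,0,0, 50,0,0,0,0,0,0, 50,0,0,0,0,0,0]' 60
python3 -c "
from h import *
go([.475,-.121,.0185],82.9)"
```

```text
time_s: 18.15
position: [0.475, -0.122, 0.0192]
tool_rot: [[-0.992, 0.123, -0.002], [0.123, 0.992, 0.001], [0.002, 0.001, -1.0]]
ft_force: [-0.2, -0.5, 0.2]
grip_width: 0.0822
time_s: 18.55
position: [0.4756, -0.1225, 0.0215]
tool_rot: [[-0.992, 0.124, 0.002], [0.124, 0.992, -0.001], [-0.003, -0.001, -1.0]]
ft_force: [1.0, 1.9, 6.4]
grip_width: 0.0645
pos [ 0.4756 -0.1225  0.0215] jawyaw 82.90 tilt [ 0.14 -0.06] F [1.  1.9 6.4] w 0.0645 q6 -111.2 t 18.6
shift units [0.015 0.029 0.059] | 0.07 turn z units 0.001
```

```bash
python3 -m pendant '[50,0,0,-0.2,0,0,0, 50,0,0,-0.5,0,0,0, 50,0,0,-0.8,0,0,0, 50,0,0,-0.8,0,0,0, 50,0,0,-0.8,0,0,0, 50,0,0,-0.4,0,0,0, 50,0,0,0,0,0,0]' 60
python3 -c "
from h import *
go(slot(0,.2),82.9)"
```

```text
time_s: 19.25
position: [0.4755, -0.1227, 0.1986]
tool_rot: [[-0.992, 0.124, 0.006], [0.124, 0.992, -0.003], [-0.006, -0.002, -1.0]]
ft_force: [0.2, -0.3, -1.9]
grip_width: 0.0644
pos [ 0.4755 -0.1227  0.1986] jawyaw 82.90 tilt [ 0.32 -0.18] F [ 0.2 -0.3 -1.9] w 0.0644 q6 -111.2 t 19.2
shift units [-0.272  6.163 -0.042] | 6.17 turn z units 0.000
```

```bash
python3 -m pendant '[50,-0.01,0.3,0,0,0,0, 50,-0.03,0.6,0,0,0,0, 50,-0.03,0.7,0,0,0,0, 50,-0.03,0.75,0,0,0,0, 50,-0.03,0.75,0,0,0,0, 50,-0.03,0.75,0,0,0,0, 50,-0.03,0.75,0,0,0,0, 50,-0.03,0.7,0,0,0,0, 50,-0.03,0.5,0,0,0,0, 50,-0.02,0.26,0,0,0,0, 50,0,0.1,0,0,0,0, 50,0,0,0,0,0,0]'
python3 -c "
from h import *
go(slot(0,.0435),82.9)"
```

```text
time_s: 20.45
position: [0.5259, 0.1816, 0.1947]
tool_rot: [[-0.992, 0.123, -0.001], [0.123, 0.992, -0.0], [0.001, -0.001, -1.0]]
ft_force: [1.5, -1.1, -0.8]
grip_width: 0.0646
pos [0.5259 0.1816 0.1947] jawyaw 82.92 tilt [-0.08 -0.02] F [ 1.5 -1.1 -0.8] w 0.0646 q6 -76.1 t 20.4
shift units [-0.029  0.     3.023] | 3.02 turn z units 0.002
```

```bash
python3 -m pendant '[50,-0.02,0,0.25,0,0,0, 50,0,0,0.5,0,0,0, 50,0,0,0.6,0,0,0, 50,0,0,0.6,0,0,0, 50,0,0,0.5,0,0,0, 50,0,0,0.25,0,0,0, 50,0,0,0.12,0,0,0, 50,0,0,0.08,0,0,0, 50,0,0,0,0,0,0]'
python3 -m pendant '[50,0,0,0.06,0,0,0, 50,0,0,0.03,0,0,0, 50,0,0,0,0,0,0]'
python3 -c "
from h import *
go(slot(0,.0435),82.9)"
```

```text
time_s: 21.35
position: [0.5276, 0.1813, 0.0508]
tool_rot: [[-0.992, 0.124, 0.001], [0.124, 0.992, 0.0], [-0.001, 0.0, -1.0]]
ft_force: [0.7, 0.3, -1.2]
grip_width: 0.0646
time_s: 21.65
position: [0.5272, 0.1816, 0.046]
tool_rot: [[-0.992, 0.123, 0.0], [0.123, 0.992, -0.0], [-0.0, 0.0, -1.0]]
ft_force: [-0.4, 0.5, -2.3]
grip_width: 0.0649
pos [0.5272 0.1816 0.046 ] jawyaw 82.91 tilt [ 0.01 -0.  ] F [-0.4  0.5 -2.3] w 0.0649 q6 -76.1 t 21.6
shift units [ 0.002 -0.004  0.049] | 0.05 turn z units 0.001
```

```bash
python3 -m pendant '[50,0,0,0.04,0,0,0, 50,0,0,0.03,0,0,0, 50,0,0,0,0,0,0]'

```

```text
time_s: 21.95
position: [0.5274, 0.1816, 0.0435]
tool_rot: [[-0.992, 0.123, 0.001], [0.123, 0.992, -0.0], [-0.001, 0.0, -1.0]]
ft_force: [-3.8, -0.3, 9.0]
grip_width: 0.0647
```

Contact, 9 N. I'll release, lift, and move on towards C.

```bash
python3 -m pendant '[50,0,0,-0.02,0,0,0, 82,0,0,0,0,0,0, 82,0,0,0,0,0,0, 82,0,0,0,0,0,0, 82,0,0,-0.2,0,0,0, 82,0,0,-0.5,0,0,0, 82,0,0,-0.8,0,0,0, 82,0,0,-0.8,0,0,0, 82,0,0,-0.7,0,0,0]'
python3 -m pendant '[82,0,-0.4,0,0,0,0, 82,0,-0.7,0,0,0,0, 82,0,-0.7,0,0,0,0, 82,0,-0.8,0,0,0,0, 82,0,-0.8,0,0,0,0,82,0,-0.8,0,0,0,0,82,0,-0.4,0,0,0,0, 82,0,0,0,0,0,0]'
cat >> h.py <<'E'
def rams(tag):
  for n in("scene","top"):
    im=snap(n,f"pics/{n}{tag}.png"); P=pts(im);z=P[...,2]; f=im["frame"].astype(int)
    m=(z>.045)&(z<.095)&(f.min(-1)>105)&(f.max(-1)-f.min(-1)<45)&(P[...,0]>.3)&(P[...,0]<.7)&(P[...,1]<.24)&(P[...,1]>-.5)
    k,l,s,cc=cv2.connectedComponentsWithStats(m.astype(np.uint8))
    for i in range(1,k):
        if s[i,4]>60:
            w=P[l==i]; w=w[w[:,2]>np.median(w[:,2])-.005]; print(n,"ram",cc[i].round(1),s[i,4],((w.min(0)+w.max(0))[:2]/2).round(4), np.ptp(w,axis=0).round(3),np.median(w[:,2]).round(4))
E
python3 - <<'E'
from h import *
rams(5)
go([.45,-.2275,.0185],82.9)
E
```

```text
time_s: 22.85
position: [0.5272, 0.1815, 0.1962]
tool_rot: [[-0.992, 0.124, 0.002], [0.124, 0.992, 0.0], [-0.002, 0.0, -1.0]]
ft_force: [0.0, -0.0, -0.3]
grip_width: 0.0819
time_s: 23.65
position: [0.4986, -0.0489, 0.194]
tool_rot: [[-0.992, 0.127, 0.001], [0.127, 0.992, -0.001], [-0.001, -0.0, -1.0]]
ft_force: [-0.2, 0.0, 0.1]
grip_width: 0.0821
scene ram [275.2 202.9] 188 [ 0.448  -0.2292] [0.064 0.059 0.015] 0.0573
scene ram [393.8 230.4] 230 [0.5257 0.1805] [0.066 0.062 0.013] 0.0788
scene ram [388.2 254.9] 264 [0.6267 0.1684] [0.063 0.062 0.013] 0.0789
top ram [252.7 167.4] 218 [0.6263 0.1707] [0.06  0.061 0.015] 0.0789
top ram [248.5 193.3] 220 [0.5278 0.1832] [0.062 0.059 0.016] 0.0797
top ram [356.8 216.2] 216 [ 0.4499 -0.2256] [0.062 0.06  0.016] 0.0568
pos [ 0.4988 -0.0465  0.1938] jawyaw 82.85 tilt [0.03 0.01] F [ 1.4  0.6 -0.4] w 0.0821 q6 -101.8 t 23.8
shift units [ 0.52  -3.714  3.505] | 5.13 turn z units -0.006
```

View pics/scene5.png

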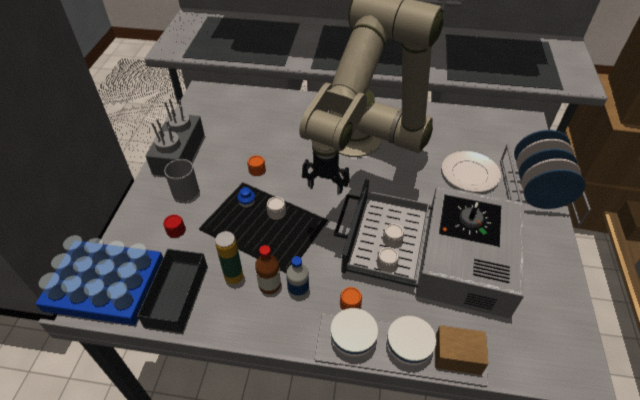

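Two ramekins stand flat in the drawer, at scene (394,230) and (388,255). C has not moved from (275,203).

```bash
python3 -m pendant '[82,0.04,-0.35,0,0,0,0, 82,0.08,-0.6,0,0,0,0, 82,0.1,-0.7,0.1,0,0,0, 82,0.1,-0.7,0.2,0,0,0, 82,0.1,-0.7,0.3,0,0,0, 82,0.08,-0.45,0.3,0,0,0, 82,0.02,-0.18,0.3,0,0,0, 82,0,0,0.1,0,0,0, 82,0,0,0,0,0,0]'
python3 -c "
from h import *
go([.4495,-.2275,.0185],82.9)"
```

```text
time_s: 24.65
position: [0.4505, -0.2248, 0.1281]
tool_rot: [[-0.992, 0.122, -0.001], [0.122, 0.992, 0.001], [0.001, 0.001, -1.0]]
ft_force: [-0.6, -0.2, -1.4]
grip_width: 0.082
pos [ 0.4505 -0.2248  0.1281] jawyaw 82.97 tilt [-0.05  0.06] F [-0.6 -0.2 -1.4] w 0.0820 q6 -123.0 t 24.6
shift units [ 0.012 -0.057  2.192] | 2.19 turn z units 0.008
```

```bash
python3 -m pendant '[82,0.01,-0.05,0.2,0,0,0, 82,0,0,0.4,0,0,0, 82,0,0,0.5,0,0,0, 82,0,0,0.5,0,0,0, 82,0,0,0.4,0,0,0, 82,0,0,0.17,0,0,0, 82,0,0,0,0,0,0]'
python3 -m pendant '[50,0,0,0,0,0,0, 50,0,0,0,0,0,0, 50,0,0,0,0,0,0, 50,0,0,0,0,0,0]' 60
python3 -m pendant '[50,0,0,-0.2,0,0,0, 50,0,0,-0.5,0,0,0, 50,0,0,-0.8,0,0,0, 50,0,0,-0.8,0,0,0, 50,0,0,-0.8,0,0,0, 50,0,0,-0.4,0,0,0, 50,0,0,0,0,0,0]' 60
python3 -c "
from h import *
go(slot(0.1,.2),82.9)"
```

```text
time_s: 25.35
position: [0.4495, -0.2279, 0.0193]
tool_rot: [[-0.992, 0.123, -0.001], [0.123, 0.992, 0.001], [0.001, 0.001, -1.0]]
ft_force: [-0.2, -0.0, 0.5]
grip_width: 0.0822
time_s: 25.75
position: [0.4501, -0.2287, 0.0211]
tool_rot: [[-0.992, 0.123, 0.002], [0.123, 0.992, -0.001], [-0.002, -0.001, -1.0]]
ft_force: [-0.0, 2.9, 6.9]
grip_width: 0.0644
time_s: 26.45
position: [0.4502, -0.2291, 0.1984]
tool_rot: [[-0.992, 0.124, 0.005], [0.123, 0.992, -0.005], [-0.006, -0.004, -1.0]]
ft_force: [-0.9, 0.4, -1.7]
grip_width: 0.0645
pos [ 0.4502 -0.2291  0.1984] jawyaw 82.91 tilt [ 0.3  -0.26] F [-0.9  0.4 -1.7] w 0.0645 q6 -123.3 t 26.4
shift units [ 1.487  8.337 -0.074] | 8.47 turn z units 0.001
```

```bash
python3 -m pendant '[50,0.06,0.35,0,0,0,0, 50,0.11,0.6,0,0,0,0, 50,0.14,0.8,0,0,0,0, 50,0.14,0.8,0,0,0,0, 50,0.14,0.8,0,0,0,0, 50,0.14,0.8,0,0,0,0, 50,0.14,0.8,0,0,0,0, 50,0.14,0.8,0,0,0,0, 50,0.14,0.8,0,0,0,0, 50,0.14,0.8,0,0,0,0, 50,0.11,0.55,0,0,0,0, 50,0.06,0.3,0,0,0,0]'
python3 -m pendant '[50,0.03,0.13,0,0,0,0, 50,0,0,0,0,0,0, 50,0,0,0,0,0,0]'
python3 -c "
from h import *
go(slot(0.1,.0435),82.9)"
```

```text
time_s: 27.65
position: [0.4256, 0.1898, 0.1934]
tool_rot: [[-0.993, 0.121, -0.003], [0.121, 0.993, -0.0], [0.003, -0.001, -1.0]]
ft_force: [0.1, -0.1, -2.0]
grip_width: 0.0647
time_s: 27.95
position: [0.4266, 0.1935, 0.1943]
tool_rot: [[-0.992, 0.124, -0.001], [0.124, 0.992, -0.0], [0.001, -0.001, -1.0]]
ft_force: [0.1, -0.7, -1.2]
grip_width: 0.0648
pos [0.4266 0.1935 0.1943] jawyaw 82.88 tilt [-0.07 -0.02] F [ 0.1 -0.7 -1.2] w 0.0648 q6 -73.0 t 27.9
shift units [-0.028  0.01   3.016] | 3.02 turn z units -0.002
```

```bash
python3 -m pendant '[50,-0.02,0,0.25,0,0,0, 50,0,0,0.5,0,0,0, 50,0,0,0.6,0,0,0, 50,0,0,0.6,0,0,0, 50,0,0,0.5,0,0,0, 50,0,0,0.25,0,0,0, 50,0,0,0.12,0,0,0, 50,0,0,0.08,0,0,0, 50,0,0,0,0,0,0]'
python3 -m pendant '[50,0,0,0.06,0,0,0, 50,0,0,0.04,0,0,0, 50,0,0,0.03,0,0,0, 50,0,0,0,0,0,0]'
python3 -c "
from h import *
go(slot(0.1,.0435),82.9)"
```

```text
time_s: 28.85
position: [0.4282, 0.1935, 0.05]
tool_rot: [[-0.992, 0.124, 0.0], [0.124, 0.992, 0.0], [-0.0, 0.0, -1.0]]
ft_force: [0.2, -1.1, -1.5]
grip_width: 0.0648
time_s: 29.25
position: [0.428, 0.1939, 0.0433]
tool_rot: [[-0.992, 0.124, -0.0], [0.124, 0.992, -0.0], [-0.0, -0.0, -1.0]]
ft_force: [0.1, 0.2, -1.5]
grip_width: 0.0647
pos [0.428  0.1939 0.0433] jawyaw 82.90 tilt [-0. -0.] F [ 0.1  0.2 -1.5] w 0.0647 q6 -73.0 t 29.2
shift units [ 0.002 -0.003 -0.004] | 0.01 turn z units 0.001
```

```bash
python3 -m pendant '[50,0,0,0.03,0,0,0, 50,0,0,0,0,0,0]'

```

```text
time_s: 29.45
position: [0.4281, 0.194, 0.0431]
tool_rot: [[-0.992, 0.123, 0.001], [0.123, 0.992, 0.0], [-0.001, 0.0, -1.0]]
ft_force: [-5.3, -1.1, 15.7]
grip_width: 0.0643
```

```bash
python3 -m pendant '[50,0,0,-0.04,0,0,0, 82,0,0,0,0,0,0, 82,0,0,0,0,0,0, 82,0,0,0,0,0,0, 82,0,0,-0.2,0,0,0, 82,0,0,-0.5,0,0,0, 82,0,0,-0.8,0,0,0, 82,0,0,-0.8,0,0,0, 82,0,0,-0.7,0,0,0]'
python3 -m pendant '[60,-0.1,-0.4,0,0,0,0, 60,-0.25,-0.7,0,0,0,0, 40,-0.25,-0.7,0,0,0,0, 40,-0.25,-0.7,0,0,0,0, 40,-0.25,-0.7,0,0,0,0,40,-0.2,-0.4,0,0,0,0, 32,0,-0.1,0,0,0,0, 32,0,0,0,0,0,0]'
python3 - <<'E'
from h import *
rams(6)
go([.5064,.0085,.0865],82.9)
E
```

```text
time_s: 30.35
position: [0.4279, 0.1939, 0.1966]
tool_rot: [[-0.992, 0.124, 0.002], [0.124, 0.992, 0.0], [-0.001, 0.001, -1.0]]
ft_force: [1.4, -0.1, -0.1]
grip_width: 0.0819
time_s: 31.15
position: [0.4693, 0.002, 0.1941]
tool_rot: [[-0.992, 0.125, -0.0], [0.125, 0.992, 0.0], [0.0, 0.0, -1.0]]
ft_force: [0.3, 0.7, 0.2]
grip_width: 0.0322
scene ram [398.8 208.2] 206 [0.4282 0.1921] [0.066 0.064 0.015] 0.0788
scene ram [393.7 230.4] 232 [0.5253 0.1803] [0.066 0.061 0.012] 0.0796
scene ram [388.2 254.8] 260 [0.625  0.1694] [0.06  0.06  0.013] 0.0788
top ram [252.8 167.5] 216 [0.6258 0.1701] [0.059 0.06  0.015] 0.08
top ram [248.5 193.4] 219 [0.5278 0.1831] [0.062 0.057 0.019] 0.0798
top ram [244.  219.7] 221 [0.4263 0.1958] [0.06  0.062 0.017] 0.0795
pos [0.4692 0.0031 0.1941] jawyaw 82.94 tilt [-0.    0.01] F [0.2 0.1 0.2] w 0.0322 q6 -97.1 t 31.2
shift units [-0.725  0.198  2.151] | 2.28 turn z units 0.004
```

View pics/scene6.png

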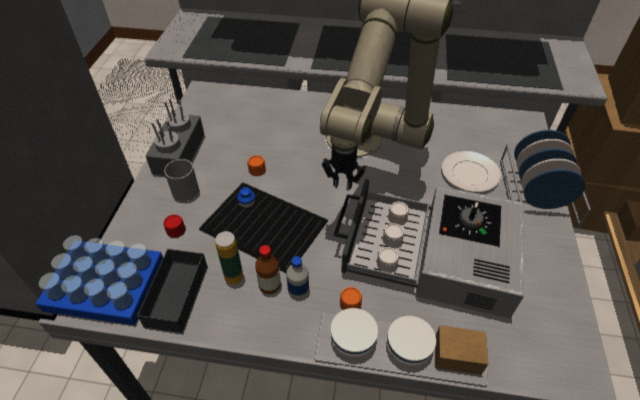

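View pics/top6.png

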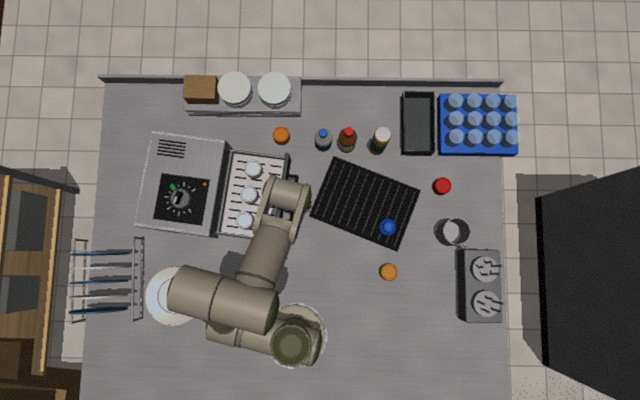

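All three ramekins stand flat in a row (scene (399,208), (394,230), (388,255)) and the mat holds only the brush. Next I'll pinch the handle and push the drawer shut.

```bash
python3 -m pendant '[32,-0.35,0.1,0,0,0,0, 32,-0.37,0.1,0,0,0,0, 32,0,0,0,0,0,0, 32,0,0,0.4,0,0,0, 32,0,0,0.5,0,0,0, 32,0,0,0.3,0,0,0, 32,0,0,0.2,0,0,0]'
python3 -c "
from h import *
go([.5064,.0085,.0865],82.9)"
```

```text
time_s: 31.95
position: [0.5054, 0.0086, 0.1229]
tool_rot: [[-0.992, 0.122, -0.002], [0.122, 0.992, 0.0], [0.002, 0.0, -1.0]]
ft_force: [-0.4, 1.6, 0.2]
grip_width: 0.0323
pos [0.5054 0.0086 0.1229] jawyaw 82.96 tilt [-0.1   0.02] F [-0.4  1.6  0.2] w 0.0323 q6 -95.4 t 31.9
shift units [-0.021  0.     0.728] | 0.73 turn z units 0.008
```

```bash
python3 -m pendant '[32,-0.02,0,0.2,0,0,0, 32,0,0,0.25,0,0,0, 32,0,0,0.15,0,0,0, 32,0,0,0.1,0,0,0, 32,0,0,0,0,0,0]'
python3 -m pendant '[0,0,0,0,0,0,0, 0,0,0,0,0,0,0, 0,0,0,0,0,0,0, 0,0,0,0,0,0,0]' 40
python3 -c "
from h import *
go([.5337,.2315,.0865],82.9)"
```

```text
time_s: 32.45
position: [0.5074, 0.0077, 0.0886]
tool_rot: [[-0.992, 0.124, -0.001], [0.124, 0.992, 0.0], [0.001, 0.0, -1.0]]
ft_force: [0.5, -0.4, 0.9]
grip_width: 0.0322
time_s: 32.85
position: [0.5079, 0.0077, 0.0893]
tool_rot: [[-0.992, 0.124, 0.001], [0.124, 0.992, 0.0], [-0.001, 0.0, -1.0]]
ft_force: [-0.8, 2.4, 4.7]
grip_width: 0.0106
pos [0.5079 0.0077 0.0893] jawyaw 82.90 tilt [0.06 0.  ] F [-0.8  2.4  4.7] w 0.0106 q6 -95.4 t 32.9
shift units [0.04  4.505 0.058] | 4.51 turn z units 0.000
```

```bash
python3 -m pendant '[0,0,0.05,0,0,0,0, 0,0,0.12,0,0,0,0, 0,0,0.2,0,0,0,0, 0,0,0.25,0,0,0,0, 0,0,0.25,0,0,0,0, 0,0,0.25,0,0,0,0, 0,0,0.25,0,0,0,0, 0,0,0.25,0,0,0,0, 0,0,0.25,0,0,0,0, 0,0,0.25,0,0,0,0, 0,0,0.25,0,0,0,0, 0,0,0.25,0,0,0,0]'
python3 -m pendant '[0,0,0.25,0,0,0,0, 0,0,0.25,0,0,0,0, 0,0,0.25,0,0,0,0, 0,0,0.25,0,0,0,0, 0,0,0.2,0,0,0,0, 0,0,0.15,0,0,0,0, 0,0,0.1,0,0,0,0, 0,0,0.08,0,0,0,0]'
python3 -c "
from h import *
go([.5337,.2315,.0865],82.9)"
```

```text
time_s: 34.05
position: [0.5238, 0.1375, 0.0894]
tool_rot: [[-0.992, 0.124, 0.0], [0.124, 0.992, -0.001], [-0.0, -0.001, -1.0]]
ft_force: [-1.6, -3.1, 6.4]
grip_width: 0.0103
time_s: 34.85
position: [0.5331, 0.2134, 0.0894]
tool_rot: [[-0.992, 0.123, -0.0], [0.123, 0.992, -0.001], [-0.0, -0.001, -1.0]]
ft_force: [-2.9, -3.0, 7.3]
grip_width: 0.0103
pos [0.5331 0.2134 0.0894] jawyaw 82.92 tilt [-0.   -0.06] F [-2.9 -3.   7.3] w 0.0103 q6 -72.9 t 34.9
shift units [0.032 0.361 0.057] | 0.37 turn z units 0.003
```

```bash
python3 -m pendant '[0,0,0.06,0,0,0,0, 0,0,0.06,0,0,0,0, 0,0,0.06,0,0,0,0, 0,0,0.05,0,0,0,0, 0,0,0.04,0,0,0,0, 0,0,0.03,0,0,0,0, 0,0,0.03,0,0,0,0]'
python3 -m pendant '[0,0,0.03,0,0,0,0, 0,0,0.03,0,0,0,0, 0,0,0.03,0,0,0,0]'
python3 -c "
from h import *
go([.5337,.2315,.0865],82.9)"
```

```text
time_s: 35.55
position: [0.5351, 0.2295, 0.0894]
tool_rot: [[-0.992, 0.124, -0.0], [0.124, 0.992, -0.001], [0.0, -0.001, -1.0]]
ft_force: [-2.7, -2.7, 6.7]
grip_width: 0.0102
time_s: 35.85
position: [0.5352, 0.2312, 0.0893]
tool_rot: [[-0.992, 0.123, -0.002], [0.123, 0.992, -0.007], [0.001, -0.007, -1.0]]
ft_force: [-6.0, -22.6, 10.9]
grip_width: 0.0105
pos [0.5352 0.2312 0.0893] jawyaw 82.91 tilt [-0.12 -0.39] F [ -6.  -22.6  10.9] w 0.0105 q6 -70.9 t 35.9
shift units [0.031 0.002 0.057] | 0.06 turn z units 0.002
```

The drawer is against the housing (23 N). I'll release and go up.

```bash
python3 -m pendant '[32,0,0,0,0,0,0, 32,0,0,0,0,0,0, 32,0,0,0,0,0,0, 32,0,0,-0.3,0,0,0, 32,0,0,-0.6,0,0,0, 32,0,0,-0.8,0,0,0, 50,0,0,-0.8,0,0,0, 50,0,0,-0.8,0,0,0, 50,0,0,-0.4,0,0,0, 50,0,-0.4,0,0,0,0, 50,0,-0.4,0,0,0,0, 50,0,0,0,0,0,0]'
python3 - <<'E'
from h import *
c=np.array([.5574,.4245])
for n in("scene","top"):
    im=snap(n,f"pics/{n}7.png"); P=pts(im); q=P[...,:2]-c; x=q@EX; y=q@EY; z=P[...,2]
    m=(z>.185)&(z<.21)&(abs(x)<.12)&(abs(y)<.15); w=P[m]
    (cx,cy),(a,b),an=cv2.minAreaRect(w[:,:2].astype(np.float32)); print(n,"knob",m.sum(),cx,cy,a,b,an,((w.max(0)+w.min(0))/2).round(4), np.cov((w[:,:2]-w[:,:2].mean(0)).T).ravel(), "mean",w.mean(0))
    ev=np.linalg.eigh(np.cov(w[:,:2].T))[1][:,1]; print("axis yaw",np.degrees(np.arctan2(ev[1],ev[0]))%180)
    m=(z>.10)&(z<.13)&(x>-.25)&(x<-.11)&(abs(y)<.2); print("panel/handle hist",np.histogram(x[m],bins=np.arange(-.25,-.1,.01))[0])
go([.4956,.4108,.25],71)
for n,b in(("scene",(400,170,550,300)),("top",(130,120,250,245))):
    a=cv2.imread(f"pics/{n}7.png")[b[1]:b[3],b[0]:b[2]]; cv2.imwrite(f"pics/{n}7c.png",cv2.resize(a,None,fx=4.5,fy=4.5,interpolation=cv2.INTER_CUBIC))
E
```

```text
time_s: 37.05
position: [0.5308, 0.1933, 0.2739]
tool_rot: [[-0.992, 0.125, 0.0], [0.125, 0.992, -0.0], [-0.0, -0.0, -1.0]]
ft_force: [0.3, -0.2, 0.3]
grip_width: 0.0499
scene knob 72 0.49543297290802 0.4098709225654602 0.014892437495291233 0.04708768054842949 70.7197036743164 [0.4946 0.4095 0.195 ] [ 1.76504861e-04 -5.49926260e-05 -5.49926260e-05  3.80871615e-05] mean [0.49911092 0.40859889 0.19826682]
axis yaw 160.7648572442603
panel/handle hist [  0   0   0   0  29 144  25  23  24 193 266  21  22  20]
top knob 69 0.4948787987232208 0.41267865896224976 0.016741350293159485 0.045804984867572784 69.6143798828125 [0.4946 0.4124 0.1966] [ 1.62684151e-04 -5.23672153e-05 -5.23672153e-05  4.16033723e-05] mean [0.49533855 0.41115699 0.19886605]
axis yaw 159.5701572511892
panel/handle hist [ 0  0  0  0  0  0  0  0  0 25 38 20  0  0]
pos [0.5309 0.1948 0.2738] jawyaw 82.87 tilt [-0.    0.02] F [0.4 0.1 0.3] w 0.0498 q6 -74.7 t 37.1
shift units [1.237 4.198 0.477] | 4.4 turn z units 1.484
```

View pics/scene7c.png

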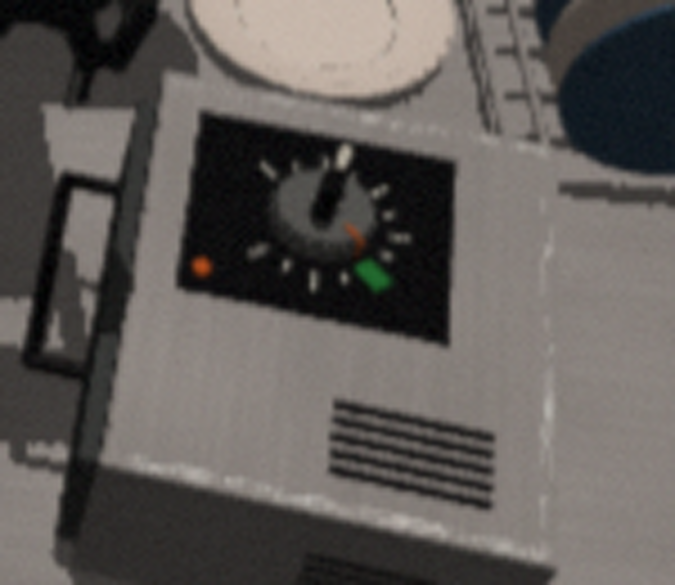

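View pics/top7c.png

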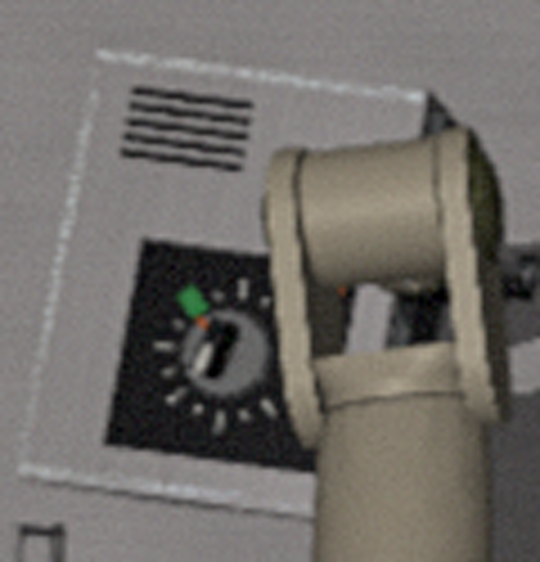

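The drawer is shut. The ring index (orange, top crop (203,322)) is unmoved and the pointer is at the white end (200,360). Next I'll measure the green mark and ring index yaw, then approach the knob.

```bash
cat >> h.py <<'E'
def dial(fn=None,ax=(.4953,.4110)):
  ax=np.array(ax)
  def ray(im,uv,z):
    K=im["K"];R=cv2.Rodrigues(np.array(im["rvec"],float))[0];t=np.array(im["tvec"],float).reshape(3)
    o=-R.T@t; d=R.T@np.linalg.inv(K)@np.r_[uv,1]; return (o+d*(z-o[2])/d[2])[:2]
  for n in("scene","top"):
    im=dict(np.load(f'/tmp/{n}.npz')); f=im["frame"].astype(int); P=pts(im)
    near=np.linalg.norm(P[...,:2]-ax,axis=-1)
    r,g,b=f[...,0],f[...,1],f[...,2]
    for nm,m,z in(("green",(g>r+30)&(g>b+15)&(near<.09),.142),("orange",(r>g+35)&(r>b+35)&(near<.045),.160),("white",(f.min(-1)>135)&(near<.03)&(P[...,2]>.18),.199)):
      if m.sum()<2: print(n,nm,"none");continue
      vu=np.argwhere(m).mean(0); w=ray(im,vu[::-1],z)-ax; print(n,nm,m.sum(),vu[::-1].round(1),"yaw %.1f r %.4f"%(np.degrees(np.arctan2(w[1],w[0])),np.hypot(*w)))
    m=(P[...,2]>.185)&(P[...,2]<.21)&(near<.04)
    if m.sum()>20:
      w=P[m][:,:2]; ev=np.linalg.eigh(np.cov(w.T))[1][:,1]; print(n,"bar yaw %.1f"%(np.degrees(np.arctan2(ev[1],ev[0]))%180),m.sum())
E
python3 - <<'E'
from h import *
dial()
E
```

```text
scene green 35 [482.5 230.7] yaw 39.8 r 0.0530
scene orange 7 [478.1 221.3] yaw 41.2 r 0.0272
scene white 4 [475.8 204.2] yaw 165.3 r 0.0135
scene bar yaw 160.8 72
top green 31 [172.3 186.5] yaw 42.0 r 0.0582
top orange 4 [174.5 191.5] yaw 46.6 r 0.0326
top white 7 [174.6 199.1] yaw 141.7 r 0.0133
top bar yaw 159.6 69
```

```bash
python3 -m pendant '[45,0.1,0.4,0,0,0,0.5, 45,0.18,0.6,0,0,0,0.5, 45,0.3,0.7,0,0,0,0.55, 45,0.3,0.75,0,0,0,0, 45,0.3,0.75,0,0,0,0, 45,0.25,0.5,0,0,0,0, 45,0.1,0.2,0,0,0,0, 45,0,0.1,0,0,0,0, 45,0,0,0,0,0,0]'
python3 -c "
from h import *
go([.4953,.4110,.172],70.4)"
```

```text
time_s: 38.05
position: [0.5138, 0.4082, 0.2735]
tool_rot: [[-0.943, 0.334, -0.0], [0.334, 0.943, -0.0], [0.0, -0.0, -1.0]]
ft_force: [0.3, -0.7, -0.6]
grip_width: 0.0449
pos [0.5138 0.4082 0.2735] jawyaw 70.51 tilt [-0.01 -0.02] F [ 0.3 -0.7 -0.6] w 0.0449 q6 -42.4 t 38.0
shift units [ 0.368 -0.07   2.031] | 2.07 turn z units 0.013
```

```bash
python3 -m pendant '[40,0.2,-0.04,0,0,0,0.01, 40,0.17,-0.03,0,0,0,0, 40,0,0,0.3,0,0,0, 40,0,0,0.4,0,0,0, 40,0,0,0.4,0,0,0, 40,0,0,0.3,0,0,0, 40,0,0,0,0,0,0]'
python3 -c "
from h import *
go([.4952,.4111,.172],70.4)
snap('scene','pics/s8.png'); a=cv2.imread('pics/s8.png')[150:290,400:560]; cv2.imwrite('pics/s8c.png',cv2.resize(a,None,fx=4.5,fy=4.5,interpolation=cv2.INTER_CUBIC))"
```

```text
time_s: 38.75
position: [0.4938, 0.4102, 0.2022]
tool_rot: [[-0.942, 0.336, -0.003], [0.336, 0.942, -0.002], [0.003, -0.003, -1.0]]
ft_force: [-0.6, -0.2, 0.2]
grip_width: 0.04
pos [0.4938 0.4102 0.2022] jawyaw 70.39 tilt [-0.19 -0.11] F [-0.6 -0.2  0.2] w 0.0400 q6 -41.2 t 38.8
shift units [-0.022  0.027  0.604] | 0.61 turn z units -0.002
```

View pics/s8c.png

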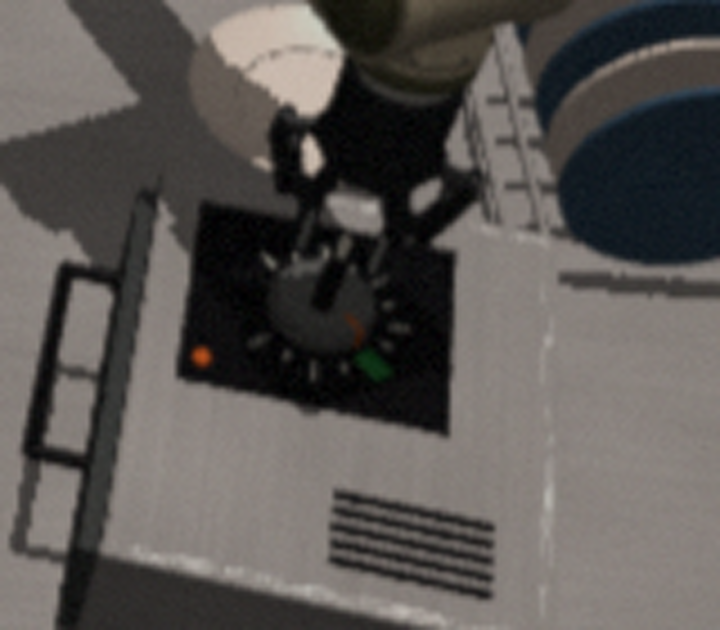

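The jaws straddle the bar (crop about 330,280), aligned with it. I'll descend and grip lightly.

```bash
python3 -m pendant '[40,-0.02,0.03,0.2,0,0,0, 40,0,0,0.2,0,0,0, 40,0,0,0.13,0,0,0, 40,0,0,0.05,0,0,0, 40,0,0,0,0,0,0]'
python3 -m pendant '[5,0,0,0,0,0,0, 5,0,0,0,0,0,0, 5,0,0,0,0,0,0, 5,0,0,0,0,0,0, 5,0,0,0,0,0,0]' 25
python3 -c "
from h import *
go([.4952,.4111,.172],-52.1)"
```

```text
time_s: 39.3
position: [0.4964, 0.4122, 0.1744]
tool_rot: [[-0.942, 0.335, -0.001], [0.335, 0.942, -0.0], [0.0, -0.001, -1.0]]
ft_force: [0.2, 0.0, 0.3]
grip_width: 0.0399
time_s: 39.8
position: [0.4963, 0.4114, 0.1754]
tool_rot: [[-0.942, 0.335, -0.0], [0.335, 0.942, -0.002], [-0.0, -0.002, -1.0]]
ft_force: [-3.3, -5.8, 3.1]
grip_width: 0.0145
pos [0.4963 0.4114 0.1754] jawyaw 70.40 tilt [-0.02 -0.09] F [-3.3 -5.8  3.1] w 0.0145 q6 -41.2 t 39.8
shift units [ 0.018 -0.012  0.068] | 0.07 turn z units 15.313
```

```bash
python3 -m pendant '[5,0,-0.02,0,0,0,0.3, 5,0,0,0,0,0,0.6, 5,0,0,0,0,0,0.7, 5,0,0,0,0,0,0.7, 5,0,0,0,0,0,0.7, 5,0,0,0,0,0,0.7, 5,0,0,0,0,0,0.7]'
python3 -c "
from h import *
go([.4952,.4111,.172],-52.1)
print(observe()['wrist_torque'])"
```

```text
time_s: 40.5
position: [0.4955, 0.4102, 0.1754]
tool_rot: [[-0.573, 0.819, -0.001], [0.819, 0.573, -0.002], [-0.001, -0.002, -1.0]]
ft_force: [-4.5, -7.3, 3.7]
grip_width: 0.0145
pos [0.4955 0.4102 0.1754] jawyaw 34.98 tilt [-0.08 -0.13] F [-4.5 -7.3  3.7] w 0.0145 q6 -5.8 t 40.5
shift units [0.018 0.005 0.068] | 0.07 turn z units 10.885
[-1.08223298  0.70907982  0.12428028]
```

```bash
python3 -m pendant '[5,-0.01,-0.03,0,0,0,0.7, 5,0,0,0,0,0,0.7, 5,0,0,0,0,0,0.7, 5,0,0,0,0,0,0.7, 5,0,0,0,0,0,0.7, 5,0,0,0,0,0,0.7, 5,0,0,0,0,0,0.7, 5,0,0,0,0,0,0.7,5,0,0,0,0,0,0.7, 5,0,0,0,0,0,0.7]'
python3 -c "
from h import *
go([.4952,.4111,.172],-52.1)
print(observe()['wrist_torque'])"
```

```text
time_s: 41.5
position: [0.4935, 0.4098, 0.1754]
tool_rot: [[0.358, 0.934, -0.003], [0.934, -0.358, -0.001], [-0.002, -0.003, -1.0]]
ft_force: [-9.7, -2.9, 5.1]
grip_width: 0.0143
pos [0.4935 0.4098 0.1754] jawyaw -20.97 tilt [-0.19 -0.06] F [-9.7 -2.9  5.1] w 0.0143 q6 50.1 t 41.5
shift units [0.037 0.023 0.068] | 0.08 turn z units 3.892
[-0.49798359  1.41075792  0.02708226]
```

```bash
python3 -m pendant '[5,-0.02,-0.04,0,0,0,0.7, 5,0,0,0,0,0,0.7, 5,0,0,0,0,0,0.7, 5,0,0,0,0,0,0.7, 5,0,0,0,0,0,0.4, 5,0,0,0,0,0,0.2, 5,0,0,0,0,0,0.2, 5,0,0,0,0,0,0.1, 5,0,0,0,0,0,0]'
python3 -c "
from h import *
go([.4952,.4111,.172],-52.1)
print(observe()['wrist_torque'])"
```

```text
time_s: 42.4
position: [0.4924, 0.4103, 0.1754]
tool_rot: [[0.77, 0.638, -0.0], [0.638, -0.77, 0.001], [0.0, -0.001, -1.0]]
ft_force: [-5.1, 2.7, 4.0]
grip_width: 0.0144
pos [0.4924 0.4103 0.1754] jawyaw -50.35 tilt [-0.02  0.06] F [-5.1  2.7  4. ] w 0.0144 q6 79.6 t 42.4
shift units [0.053 0.024 0.068] | 0.09 turn z units 0.218
[ 0.31073351  0.80050773 -0.07232421]
```

```bash
python3 -m pendant '[5,0,0,0,0,0,0.12, 5,0,0,0,0,0,0.1, 5,0,0,0,0,0,0]'
python3 -c "
from h import *
go([.4952,.4111,.172],-52.1)"
python3 -m pendant '[40,0,0,0,0,0,0, 40,0,0,0,0,0,0, 40,0,0,0,0,0,0, 40,0,0,-0.2,0,0,0, 40,0,0,-0.4,0,0,0, 40,0,0,-0.7,0,0,0, 40,0,0,-0.7,0,0,0, 40,0,0,-0.4,0,0,0]'
```

```text
time_s: 42.7
position: [0.4923, 0.4104, 0.1754]
tool_rot: [[0.789, 0.614, -0.001], [0.614, -0.789, 0.001], [0.0, -0.001, -1.0]]
ft_force: [-5.3, 3.6, 3.5]
grip_width: 0.0146
pos [0.4923 0.4104 0.1754] jawyaw -52.11 tilt [-0.03  0.06] F [-5.3  3.6  3.5] w 0.0146 q6 81.3 t 42.7
shift units [0.055 0.024 0.068] | 0.09 turn z units -0.001
time_s: 43.5
position: [0.4933, 0.4099, 0.2989]
tool_rot: [[0.79, 0.614, 0.004], [0.614, -0.79, 0.002], [0.005, 0.001, -1.0]]
ft_force: [-0.6, 0.2, 0.6]
grip_width: 0.0399
```

```bash
python3 -m pendant '[40,-0.3,0.3,0,0,0,0, 40,-0.5,0.52,0,0,0,0, 40,-0.6,0.62,0,0,0,0, 40,-0.6,0.62,0,0,0,0, 40,-0.6,0.62,0,0,0,0, 40,-0.6,0.62,0,0,0,0, 40,-0.6,0.62,0,0,0,0, 40,-0.6,0.62,0,0,0,0, 40,-0.6,0.62,0,0,0,0, 40,-0.4,0.5,0,0,0,0, 40,-0.2,0.2,0,0,0,0, 40,0,0,0,0,0,0]'
python3 - <<'E'
from h import *
for n,b in(("scene",(400,170,550,300)),("top",(130,120,250,245))):
    im=snap(n,f"pics/{n}9.png");a=cv2.imread(f"pics/{n}9.png")[b[1]:b[3],b[0]:b[2]]; cv2.imwrite(f"pics/{n}9c.png",cv2.resize(a,None,fx=4.5,fy=4.5,interpolation=cv2.INTER_CUBIC))
    P=pts(im); m=(P[...,2]>.185)&(P[...,2]<.21)&(np.linalg.norm(P[...,:2]-[.495,.411],axis=-1)<.04); print(cv2.minAreaRect(P[m][:,:2].astype(np.float32)))
dial((.4945,.4108)); go([.45,0,.3])
E
```

```text
time_s: 44.7
position: [0.4517, 0.005, 0.2956]
tool_rot: [[0.791, 0.611, 0.001], [0.611, -0.791, -0.001], [0.001, 0.001, -1.0]]
ft_force: [1.0, 0.8, 0.1]
grip_width: 0.0399
((0.49671104550361633, 0.40908536314964294), (0.047989699989557266, 0.018922004848718643), 33.14692687988281)
((0.4945805072784424, 0.41230258345603943), (0.046359606087207794, 0.015308747068047523), 38.45751953125)
scene green 37 [482.6 230.8] yaw 40.1 r 0.0535
scene orange 5 [478.8 222.2] yaw 39.5 r 0.0309
scene white 4 [477.5 209.5] yaw 43.0 r 0.0107
scene bar yaw 36.6 100
top green 31 [172.3 186.5] yaw 42.0 r 0.0582
top orange none
top white 6 [173.8 193.7] yaw 53.8 r 0.0149
top bar yaw 39.2 67
pos [0.4518 0.0068 0.2954] jawyaw -52.18 tilt [0.05 0.  ] F [0.7 0.3 0.2] w 0.0401 q6 38.0 t 44.8
shift units [-0.111  0.085 -0.093] | 0.17
```

View pics/scene9c.png

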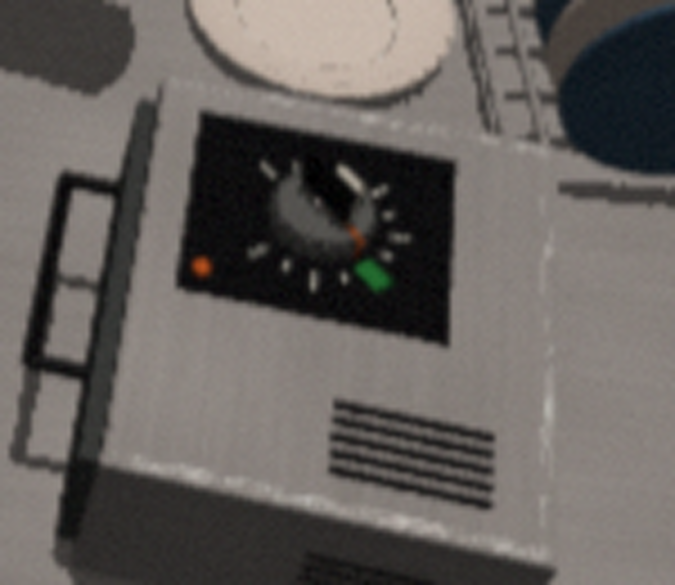

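View pics/top9c.png

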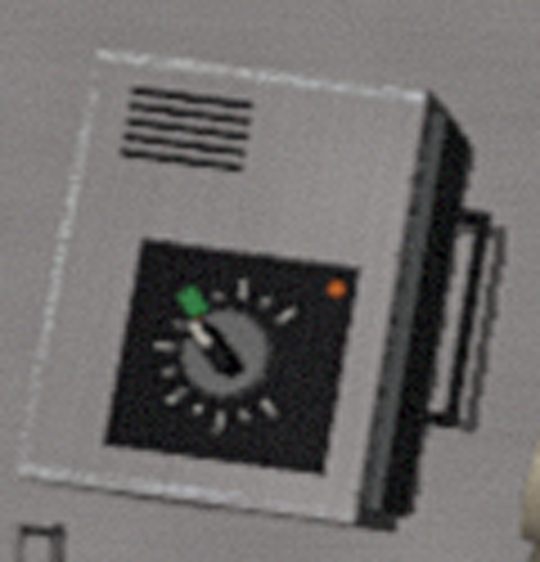

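Pointer stands on the green mark in both views, and the ring index stays beside it. One more check: I'll measure the dryer yaw from the black dial plate, because the green centroid read about 2–3° off my target.

```bash
python3 - <<'E'
from h import *
def ray(im,uv,z):
    K=im["K"];R=cv2.Rodrigues(np.array(im["rvec"],float))[0];t=np.array(im["tvec"],float).reshape(3)
    o=-R.T@t; d=(np.c_[uv,np.ones(len(uv))]@np.linalg.inv(K).T)@R; return (o+d*((z-o[2])/d[:,2])[:,None])[:,:2]
c=np.array([.5574,.4245])
for n in("scene","top"):
    im=dict(np.load(f'/tmp/{n}.npz')); f=im["frame"].astype(int); P=pts(im); q=P[...,:2]-c
    ins=(abs(q@EX)<.125)&(abs(q@EY)<.165)&(P[...,2]>.13)
    m=(ins&(f.max(-1)<75)).astype(np.uint8); k,l,s,cc=cv2.connectedComponentsWithStats(m); i=1+s[1:,4].argmax()
    h=cv2.convexHull(np.argwhere(l==i)[:,::-1].astype(np.float32)).reshape(-1,2); W=ray(im,h,.141)
    print(n,"plate",cv2.minAreaRect(W.astype(np.float32)))
    # ring: grey discs inside plate
    for z,lo,hi in((.16,.152,.172),):
        mm=ins&(P[...,2]>lo)&(P[...,2]<hi)&(np.linalg.norm(P[...,:2]-[.4945,.411],axis=-1)<.05); w=P[mm][:,:2]; print("ring",mm.sum(),(w.max(0)+w.min(0))/2,np.ptp(w,axis=0))
    ins2=(P[...,2]>.132)&(P[...,2]<.150); k,l,s,cc=cv2.connectedComponentsWithStats((ins2&(abs(q@EX)<.16)&(abs(q@EY)<.2)).astype(np.uint8)); i=1+s[1:,4].argmax()
    h=cv2.convexHull(np.argwhere(l==i)[:,::-1].astype(np.float32)).reshape(-1,2); print("top",cv2.minAreaRect(ray(im,h,.14).astype(np.float32)))
E
```

```text
scene plate ((0.4934452474117279, 0.41098684072494507), (0.18036475777626038, 0.16935944557189941), 83.24080657958984)
ring 240 [0.49657272 0.41099345] [0.06931566 0.0717387 ]
top ((0.5582118034362793, 0.4224269986152649), (0.27925175428390503, 0.3696124851703644), 83.03690338134766)
top plate ((0.4946892559528351, 0.4158134460449219), (0.17774717509746552, 0.1677446961402893), 82.84278869628906)
ring 234 [0.49138646 0.40735276] [0.07949715 0.08331755]
top ((0.5576075911521912, 0.42571544647216797), (0.28252631425857544, 0.36050939559936523), 83.0349349975586)
```

Dryer yaw is 83.0°, so 40 minutes lies at world yaw 38.0°; the bar was left at 37.9°. I'll check the whole scene once more and hand in.

View pics/scene9.png

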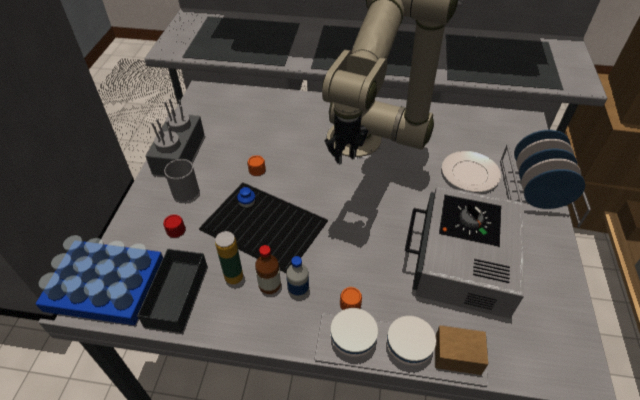

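The drawer is shut (handle at (412,231)), the mat holds only the brush (246,196), and everything else is in place.

```bash
python3 -c "
from h import *
print(close_job())"
```

```text
the job is handed in; nothing more can be done
None
```

The job is handed in after about 45 s on the robot's clock. I pulled the drawer to its stop, put all three white ramekins mouth down in a row on its floor, and pushed it shut gently. I then turned the inner knob clockwise to the 40-minute mark.

- **Ramekins:** one was knocked a few centimetres aside mid-run, so I measured it again before picking it up. With the drawer still open, all three tops read about 0.079 m, which is flat on the floor. I could not see them after the drawer was shut.
- **Drawer:** the closing push ended at about 23 N, and the last pictures show the handle back at its shut position. When I pulled it out, the wrist force reached about 75 N at the stop because one sideways correction went the wrong way. That is under the 120 N limit.
- **Knob:** the bar reads yaw 36.6° in one view and 39.2° in the other, against a target of about 38.0°. The gripper let go of it at 37.9°. The green mark itself measured 40–42°. I took that as error in my knob-axis estimate, because the dial plate and housing gave a dryer yaw of 83.0°, which puts the mark at 38.0°.
- **Temperature ring:** by eye its orange index has not moved in the scene view. The measured yaw was 41.2° before and 39.5° after with the knob partly covering it, and the top view could not see it at the end.
- **Everything else:** the final picture shows the other things where they were.

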